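# Demould cast bushings and press them into a roller block

## Robot

A 6-joint arm with a two-finger parallel gripper is mounted at the origin on a cart in front of the work surface, level with it; the furniture and walls round the work are solid. World frame = base frame: x ahead of the robot, y to its left, z up, the work surface at z = 0. Lengths are in m, angles in rad, forces in N, time in s.
With the tool pointing down it reaches from about 0.35 to 0.775 m from the base axis. Payload 7.3 kg.
Tool frame: the origin (TCP) lies on the centre line of the jaws, within the pads' length; the fingertips stand 17 mm ahead of it and the grasp point (between the pads) lies 2 mm behind it (robot.tcp_to_tips is the distance from the TCP to the fingertips, in m); z points along the fingers, y is the line along which they close (so a half turn about z gives the same grasp; the last joint's range is limited). The gripper opens to 92 mm and grips with 3 to 60 N. Pads are 19 mm wide; open, the fingers measure 130 mm over their backs; the gripper's body (75 mm by 190 mm) begins 47 mm behind the grasp point.
Start: joints at [-1.472, 0.342, 1.524, -0, 1.275, -0.146], TCP at [0.127, -0.509, 0.22] pointing down, gripper open.
Joint ranges: [-2.53, 2.53], [-0.77, 2.02], [0.04, 2.7], [-1, 4.14], [0.28, 2.66], [-3.11, 3.11]. Speed limits (rad/s): [2.57, 2.57, 3.14, 3.14, 3.14, 3.14].

## Interface

Orientations are given as [roll, pitch, yaw] about the fixed x, y, z axes, in that order (R = Rz(yaw) Ry(pitch) Rx(roll)).
In Python, from cell import robot gives the robot as it stands. The module is installed in compiled form; this text tells all that it offers.
- The arm moves only by the tool carry_out, never from a script. Its argument "commands" is a list of rows, each a list of 3 entries, a list of its own where there are three numbers: the shift along the tool's x, y, z in m, then the turn about the tool's z in rad, then the opening, from 0 (shut) to 1 (fully open). In form: [[[dx, dy, dz], yaw, claw], ...]. A call has 1 to 20 rows; each row shifts and turns the commanded pose from where the row before left it, along the tool's axes as they then stand; what a row does not reach is not made up. A row lasts 1/8 s, in which the tool goes at most 62.5 mm and 10.7 degrees, less where a joint would pass 70% of its speed; a pose out of reach is approached as far as the arm can. A call is refused whole if a number of a shift passes 0.0625 or a number of a turn 0.188, either way. A call with a gripper value outside its range is refused whole. The fingers move at their own pace and stop on an object; "newtons" is the grip in N (left out, the last holds). Time passes only in rows, so rows that do not move let the fingers close. It gives the time, the measured TCP pose, the force, the opening and the grip force at its end, in the units of the state.
- robot.observe(): the state, without advancing time (a new reading comes with each control period).
- robot.read_camera(name): name is "side" or "top" or "wrist"; returns a dict with "pixels" (480x640x3 uint8, red, green, blue), "fx", "fy", "cx", "cy" (pixels), "k1" (the pictures are not rectified: a ray, as slopes to the right and down, at radius r is drawn at 1 + k1 r^2 times it, then the intrinsics apply), "view" (4x4, takes a point from world to camera coordinates); the wrist camera has in their place "T_tool_cam" (4x4, takes a point from camera to tool coordinates, whose origin is the TCP and whose axes are the flange's). Camera axes: x right, y up, looking along -z (the intrinsics and any distortion apply to the point x, -y, -z); pixel columns grow to the right and rows downward; lengths in m; the calibration is good to about 2 mm. A picture is of the moment at which its call begins: read the wrist's pose just before it. There is no depth.
- robot.hand_in(): hands the job in; it is judged then, once.
Trained networks look in a picture, given as the dict that the camera call returned (one of the last four; its "shot" number tells which), for a name from the list of things; names that differ only in an ending like _2 or _b are one class to them, and where a whole thing is asked for, a point or a joint stands for the part that bears it (a point fixed in the world has none). Each returns a list of dicts, best first, with "p" (0 to 1); they miss things now and then, are a little off and sometimes report something else, mostly with a low value. They report only what shows in the picture. A call takes as long as a camera call.
- robot.find_in(picture, name): "at" ([column, row] in pixels, amid what is visible of it).
- robot.tip_of(picture, name): "at" ([column, row] in pixels: a listed point, or the origin of a listed thing).
The state is a dict: "time": time; "qpos": joint angles; "qvel": joint speeds; "joint_efforts": joint torques, N m; "tool_pos": TCP position; "tool_rot": TCP orientation; "contact_force": force on the tool from outside, world axes, zero at the start; "torque": the same for the moment, N m; "opening": finger opening in m; "grip_force": force on a finger pad.
Only numpy, scipy, OpenCV 4.12 (cv2) and the standard library are available. Lean on these libraries where they do the work, as an engineer would, in place of code of your own. Each camera call takes 0.05 s, during which the arm holds its last target. There are 200 camera calls.

## Task

Swing the cover of the aluminium casting mould back past upright until it stays open by itself, then take out every bushing that was cast: press each sound one, sleeve down, into a free bore of the roller block until its shoulder sits flush on the block, and put any whose flange has not fully formed into the open round tin. When the mould is empty, shut its cover again; do not knock over the white cup or the jar.

Things in the scene. Friction and masses are not known exactly. Their poses are not given: they have to be found in the camera images.
- mould: Aluminium hand mould, 90 x 240 mm, 36 mm high, bolted down. Origin at the centre of its underside; x from the handle side (-x) to the hinge side, y along the row of cavities, z up. Its top face is at z = 36 mm. Five round cavities 27.6 mm wide and 26 mm deep on x = 0 at y = -92, -46, 0, 46, 92 mm; between 3 and 5 of them hold a casting.
- lid (a joint): Hinge of the mould's cover, rad: 0 shut, pi/2 upright, stop at 1.95. Past upright the cover leans back on the stop under its own weight and stays; before upright it falls shut. The cover (0.35 kg, about 0.17 N m to lift) is 19 mm thick, reaches 95 mm from the hinge line and has a hollow for each flange. It is shut at the start.
- lid_hinge (a point): Middle of the cover's hinge line, at the far top edge of the mould: 50 mm from the mould's centre along its x, at height 36.5 mm. The hinge line runs along the mould's y.
- lid_bar (a point): Middle of the cover's handle, a round steel bar 12 mm in diameter and 100 mm long parallel to the hinge line, 135 mm from it and (shut) 9.5 mm above its height; 34 mm of free space between bar and cover, with one 8 mm strut at each 42 mm from the middle. Being round, the bar can turn between the fingers.
- bush1: Sound tan-coloured cast urethane bushing, upright in a cavity of the mould at the start: round flange 40 mm in diameter, 10 mm thick, on a sleeve 26 mm in diameter that reaches 22 mm below it and tapers to 20 mm over its last 7 mm; 12 mm hole; 30 g. Origin on its axis in the plane of the shoulder (underside of the flange), which lies on the mould's top face; z up along the axis. May be absent.
- bush2: Sound tan-coloured cast urethane bushing, upright in a cavity of the mould at the start: round flange 40 mm in diameter, 10 mm thick, on a sleeve 26 mm in diameter that reaches 22 mm below it and tapers to 20 mm over its last 7 mm; 12 mm hole; 30 g. Origin on its axis in the plane of the shoulder (underside of the flange), which lies on the mould's top face; z up along the axis. May be absent.
- bush3: Sound tan-coloured cast urethane bushing, upright in a cavity of the mould at the start: round flange 40 mm in diameter, 10 mm thick, on a sleeve 26 mm in diameter that reaches 22 mm below it and tapers to 20 mm over its last 7 mm; 12 mm hole; 30 g. Origin on its axis in the plane of the shoulder (underside of the flange), which lies on the mould's top face; z up along the axis. May be absent.
- short1: A faulty casting of the same bushing (same colour, same sleeve, same origin, z up along the axis): its flange has formed only on one side. The flange is whole from 80 to 280 degrees round z from the body's +x, 40 mm across along the body's y axis; on the +x side it is missing, but for scraps 5 mm thick. Stands in one of the cavities with its +x within 0.2 rad of the mould's +y, so that closing along the mould's x takes it across the full 40 mm. 25 g. May be absent.
- short2: A faulty casting of the same bushing (same colour, same sleeve, same origin, z up along the axis): its flange has formed only on one side. The flange is whole from 80 to 280 degrees round z from the body's +x, 40 mm across along the body's y axis; on the +x side it is missing, but for scraps 5 mm thick. Stands in one of the cavities with its +x within 0.2 rad of the mould's +y, so that closing along the mould's x takes it across the full 40 mm. 25 g. May be absent.
- block: Roller block, grey with a bright machined top: 64 x 176 mm, 34 mm high, with a 10 mm high foot beyond each end (224 mm over all), 0.95 kg, standing loose on the bench. Origin at the centre of its underside, y along the row of bores, z up. Three bores go right through from the top.
- bore0 (a point): Centre of the mouth of one bore of the roller block, on its top face (34 mm up), -54 mm along the block's y; z up. The bore is 27.6 mm wide; two spring strips on its walls (on the block's +x and -x sides, from 4 mm down) grip the sleeve, so that a bushing does not drop home but has to be pushed the last 10 mm or so, against some 5 to 10 N.
- bore1 (a point): Centre of the mouth of one bore of the roller block, on its top face (34 mm up), 0 mm along the block's y; z up. The bore is 27.6 mm wide; two spring strips on its walls (on the block's +x and -x sides, from 4 mm down) grip the sleeve, so that a bushing does not drop home but has to be pushed the last 10 mm or so, against some 5 to 10 N.
- bore2 (a point): Centre of the mouth of one bore of the roller block, on its top face (34 mm up), 54 mm along the block's y; z up. The bore is 27.6 mm wide; two spring strips on its walls (on the block's +x and -x sides, from 4 mm down) grip the sleeve, so that a bushing does not drop home but has to be pushed the last 10 mm or so, against some 5 to 10 N.
- tin: Open turquoise tin, 108 mm in diameter, 63 mm high, 0.28 kg, loose; inner width about 94 mm, floor 4 mm up. Origin at the centre of its underside, z up.
- cup: White mixing cup, 91 mm in diameter, 122 mm high, a bystander at the back. Origin at the centre of its underside, z up.
- jar: White jar with a green cap, 52 mm in diameter, 94 mm high, a bystander at the back. Origin at the centre of its underside, z up.

How it is judged:
By the outcome, as a careful person would: the job done as asked, in the order asked, and still so for the second after the job is handed in, with the robot touching nothing.
Of bush1, bush2, bush3, short1, short2 only 3 to 5 are there at a start; the rules pass over those that are not, and their reading is None.
At some moment in a run one of block, tin may be knocked a few centimetres aside while the robot is not near it.
It also fails if it takes over 210 s, if anything falls off the work surface, if the arm or the gripper's body presses on something with over 40 N, if the wrist force passes 120 N, or if a joint passes its speed limit or range.

## Working session

There is one attempt and no reset: what is moved stays moved. The work goes in short steps, Python scripts to look and compute and a tool call to move; the robot and the scene stay as the last step left them, time stands still between calls to the robot, and variables do not carry over. Pictures are saved under pics/ and viewed, at most 14 in all, crops included, and the job is handed in when it is done.

Besides the shell and the picture viewer there is one more tool, called after "Call:" as name(argument=value, ...) on one line, values as JSON. carry_out: Moves the arm, as the interface text tells. Its arguments: {"type":"object","properties":{"commands":{"type":"array"},"newtons":{"type":"number"}},"required":["commands"]}

```bash
mkdir -p pics
cat > h.py <<'E'
import numpy as np, cv2
from scipy.spatial.transform import Rotation as R
from cell import robot
def Tool(s=None):
    s=s or robot.observe(); T=np.eye(4); r=np.array(s["tool_rot"])
    T[:3,:3]=R.from_euler('xyz',r).as_matrix() if r.size==3 else r.reshape(3,3)
    T[:3,3]=s["tool_pos"]; return T
def shot(name):
    T=Tool(); c=robot.read_camera(name)
    c["c2w"]=np.linalg.inv(c["view"]) if name!="wrist" else T@np.array(c["T_tool_cam"])
    return c
def ray(c,px):
    d=np.array([(px[0]-c["cx"])/c["fx"],(px[1]-c["cy"])/c["fy"]]); u=d.copy()
    for _ in range(20): u=d/(1+c["k1"]*(u@u))
    M=np.array(c["c2w"]); return M[:3,3],M[:3,:3]@np.array([u[0],-u[1],-1])
def atz(c,px,z):
    o,d=ray(c,px); return o+d*(z-o[2])/d[2]
def proj(c,p):
    M=np.linalg.inv(c["c2w"]); q=M[:3,:3]@np.array(p)+M[:3,3]; u=np.array([q[0],-q[1]])/-q[2]
    u=u*(1+c["k1"]*(u@u)); return [c["fx"]*u[0]+c["cx"],c["fy"]*u[1]+c["cy"]]
def save(c,f,crop=None,scale=1):
    im=c["pixels"][:,:,::-1]
    if crop: im=im[crop[1]:crop[3],crop[0]:crop[2]]
    cv2.imwrite("pics/"+f,cv2.resize(im,None,fx=scale,fy=scale,interpolation=cv2.INTER_CUBIC))
H=dict(mould=0,lid_hinge=.0365,lid_bar=.046,block=0,bore0=.034,bore1=.034,bore2=.034,tin=0,cup=0,jar=0,bush1=.036,short1=.036)
def look(c,names):
    for n in names:
        for r in robot.tip_of(c,n)[:5]:
            if r["p"]>.2: print(n,round(r["p"],2),np.round(r["at"]),np.round(atz(c,r["at"],H[n]),4))
E
python3 - <<'E'
from h import *
np.set_printoptions(suppress=True)
print({k:np.round(v,3) for k,v in robot.observe().items()})
for n in ("top","side"):
    c=shot(n); save(c,n+"0.png"); print(n,np.round(c["c2w"],3).tolist(),c["fx"],c["k1"]); look(c,["mould","lid_hinge","lid_bar","block","bore0","bore1","bore2","tin","cup","jar"])
print(np.round(robot.read_camera("wrist")["T_tool_cam"],3))
E
```

```text
{'time': np.float64(0.0), 'qpos': array([-1.472,  0.343,  1.525, -0.   ,  1.275, -0.146]), 'qvel': array([-0.001,  0.001,  0.001, -0.   ,  0.001, -0.   ]), 'joint_efforts': array([  0.   , -43.125, -24.422,   0.072,   0.056,  -0.   ]), 'tool_pos': array([ 0.127, -0.509,  0.22 ]), 'tool_rot': array([-3.14 , -0.   ,  0.245]), 'contact_force': array([-0.233,  0.271,  0.664]), 'torque': array([ 0.008,  0.038, -0.001]), 'grip_force': np.float64(0.0), 'opening': np.float64(0.092)}
top [[-0.027, 0.996, -0.088, 0.524], [-0.999, -0.029, -0.019, 0.092], [-0.021, 0.088, 0.996, 1.052], [0.0, 0.0, 0.0, 1.0]] 470.0044485365664 0.001674534110691968
mould 0.84 [263. 298.] [0.4726 0.2489 0.    ]
lid_hinge 0.58 [255. 276.] [0.5221 0.26   0.0365]
lid_bar 0.85 [255. 338.] [0.3923 0.2586 0.046 ]
block 0.57 [384. 286.] [ 0.4934 -0.0218  0.    ]
bore0 0.72 [386. 314.] [ 0.4353 -0.0209  0.034 ]
bore0 0.61 [389. 286.] [ 0.4935 -0.0277  0.034 ]
bore0 0.56 [382. 262.] [ 0.5455 -0.0153  0.034 ]
bore1 0.72 [386. 314.] [ 0.4353 -0.0209  0.034 ]
bore1 0.61 [389. 286.] [ 0.4935 -0.0277  0.034 ]
bore1 0.56 [382. 262
[... 716 characters left out ...]
bore0 0.87 [344. 238.] [ 0.5434 -0.0325  0.034 ]
bore0 0.65 [366. 245.] [ 0.4837 -0.0126  0.034 ]
bore0 0.6 [384. 246.] [ 0.44   -0.0201  0.034 ]
bore1 0.87 [344. 238.] [ 0.5434 -0.0325  0.034 ]
bore1 0.65 [366. 245.] [ 0.4837 -0.0126  0.034 ]
bore1 0.6 [384. 246.] [ 0.44   -0.0201  0.034 ]
bore2 0.87 [344. 238.] [ 0.5434 -0.0325  0.034 ]
bore2 0.65 [366. 245.] [ 0.4837 -0.0126  0.034 ]
bore2 0.6 [384. 246.] [ 0.44   -0.0201  0.034 ]
tin 0.62 [399. 230.] [ 0.4194 -0.1825  0.    ]
cup 0.32 [388. 246.] [ 0.4337 -0.0838  0.    ]
jar 0.94 [234. 317.] [0.7034 0.3065 0.    ]
[[-0.001  0.96   0.28   0.075]
 [ 1.     0.001  0.     0.   ]
 [-0.     0.28  -0.96  -0.165]
 [ 0.     0.     0.     1.   ]]
```

View pics/top0.png

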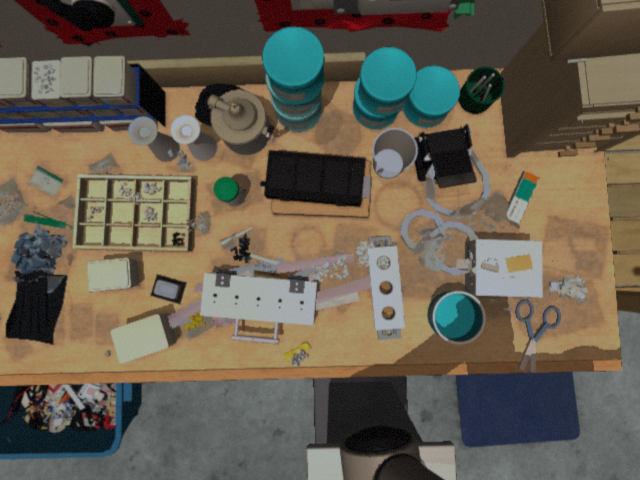

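View pics/side0.png

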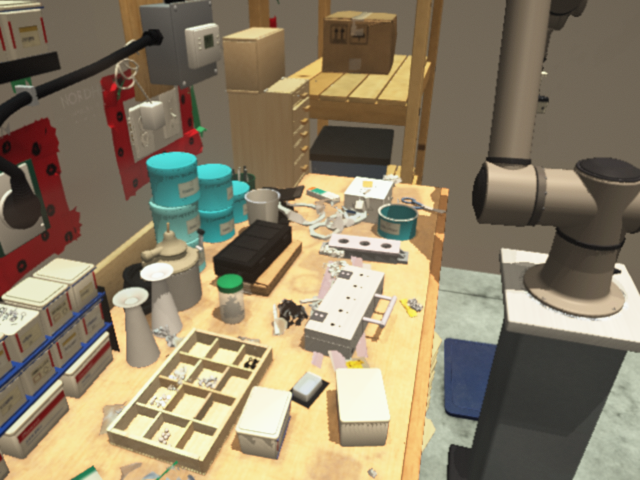

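Top view: the mould is at about (258,298) with its bar at (257,340), yaw about -0.07. The block is at (385,287), where the far bore (383,262) looks lighter and may be filled. The tin is at (458,316), the cup at (393,152) and the jar at (227,188). The side view agrees.

```bash
cat > plan.py <<'E'
import numpy as np, json
from h import Tool, robot
def plan(wps, start=None, step=.055, turn=.18):
    """wps: (x,y,z,yaw,claw[,maxstep]) -> rows in tool axes, mm/0.01 rad rounded"""
    if start is None:
        T=Tool(); start=[*T[:3,3],np.arctan2(T[1,0],T[0,0])]
    p=np.array(start,float); rows=[]
    for w in wps:
        st=w[5] if len(w)>5 else step
        g=np.array(w[:4],float); n=max(1,int(np.ceil(max(np.linalg.norm(g[:3]-p[:3])/st,abs(g[3]-p[3])/turn)-.02)))
        a=p.copy()
        for i in range(1,n+1):
            q=a+(g-a)*i/n; d=q-p; c,s=np.cos(p[3]),np.sin(p[3])
            l=np.round([c*d[0]+s*d[1],s*d[0]-c*d[1],-d[2]],3); t=round(d[3],2)
            p=p+[c*l[0]+s*l[1],s*l[0]-c*l[1],-l[2],t]
            rows.append([[float(v)+0. for v in l],float(t),w[4]])
    print(len(rows),json.dumps(rows).replace("-0.0,","0,").replace("-0.0]","0]").replace("0.0,","0,")); print("end",np.round(p,4))
E
python3 -c "
from plan import plan
plan([(.40,-.15,.26,.95,.3),(.40,.23,.26,1.50,.3)])"
```

```text
16 [[[0.039, -0.031, -0.004], 0.08, 0.3], [[0.042, -0.029, -0.005], 0.08, 0.3], [[0.043, -0.024, -0.004], 0.08, 0.3], [[0.046, -0.022, -0.005], 0.07, 0.3], [[0.046, -0.018, -0.004], 0.08, 0.3], [[0.048, -0.014, -0.005], 0.08, 0.3], [[0.049, -0.01, -0.004], 0.08, 0.3], [[0.05, -0.006, -0.004], 0.08, 0.3], [[0.05, -0.003, -0.005], 0.08, 0.3], [[0.044, -0.031, 0.0], 0.08, 0.3], [[0.047, -0.028, 0.0], 0.08, 0.3], [[0.049, -0.024, 0.0], 0.07, 0.3], [[0.05, -0.02, 0.0], 0.08, 0.3], [[0.052, -0.016, 0.0], 0.08, 0.3], [[0.053, -0.013, 0.0], 0.08, 0.3], [[0.054, -0.007, 0.0], 0.08, 0.3]]
end [0.4005 0.2304 0.2602 1.5048]
```

```bash
sed -i 's/float(t),w\[4\]/-float(t)+0.,w[4]/' plan.py
```

Call:
carry_out(commands=[[[0.039,-0.031,-0.004],-0.08,0.3],[[0.042,-0.029,-0.005],-0.08,0.3],[[0.043,-0.024,-0.004],-0.08,0.3],[[0.046,-0.022,-0.005],-0.07,0.3],[[0.046,-0.018,-0.004],-0.08,0.3],[[0.048,-0.014,-0.005],-0.08,0.3],[[0.049,-0.01,-0.004],-0.08,0.3],[[0.05,-0.006,-0.004],-0.08,0.3],[[0.05,-0.003,-0.005],-0.08,0.3],[[0.044,-0.031,0.0],-0.08,0.3],[[0.047,-0.028,0.0],-0.08,0.3],[[0.049,-0.024,0.0],-0.07,0.3],[[0.05,-0.02,0.0],-0.08,0.3],[[0.052,-0.016,0.0],-0.08,0.3],[[0.053,-0.013,0.0],-0.08,0.3],[[0.054,-0.007,0.0],-0.08,0.3],[[0,0,0],0,0.3]])

```text
time: 3.28
tool_pos: [0.3999, 0.2335, 0.26]
tool_rot: [-3.141, -0.001, 1.511]
contact_force: [-0.0, 0.1, -0.9]
opening: 0.0273
grip_force: 0.0
```

Run:
```python
from h import *
c=shot("wrist"); save(c,"w1.png"); print(c["fx"],c["k1"]); look(c,["mould","lid_hinge","lid_bar"])
```

```text
370.2152300910132 -0.07557235608172128
lid_hinge 0.66 [436. 190.] [0.5282 0.2428 0.0365]
lid_bar 0.61 [301. 185.] [0.3863 0.2575 0.046 ]
```

View pics/w1.png

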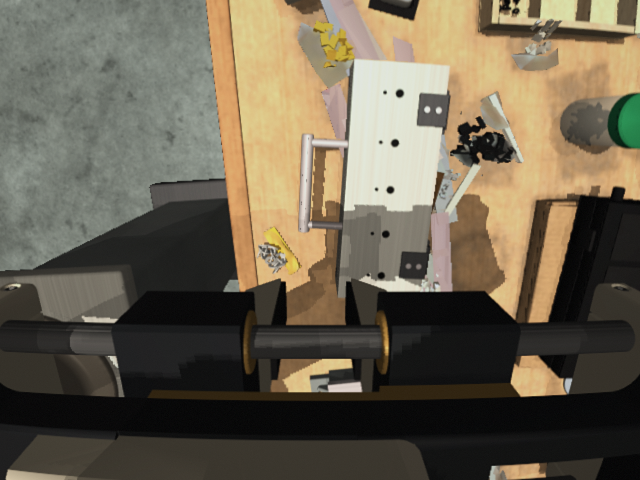

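Wrist view: the bar runs (307,136)–(306,230), the lid's left edge runs (354,60)–(340,280), and the hinge plates are at (432,110) and (413,264).

Run:
```python
from h import *
c=shot("wrist")
for n,p,z in [("barA",(307.5,136),.046),("barB",(305.5,230),.046),("lidTL",(355,60),.0555),("lidTR",(449,66),.0555),("lidL",(342,250),.0555),("hp1",(432,110),.056),("hp2",(413,264),.056)]:
    print(n,np.round(atz(c,p,z),4))
```

```text
barA [0.3971 0.3016 0.046 ]
barB [0.3878 0.2054 0.046 ]
lidTL [0.4463 0.3676 0.0555]
lidTR [0.5345 0.3578 0.0555]
lidL [0.4249 0.1836 0.0555]
hp1 [0.5181 0.3185 0.056 ]
hp2 [0.4998 0.1629 0.056 ]
```

```bash
python3 -c "
from plan import plan
plan([(.392,.254,.12,1.459,.3),(.392,.254,.044,1.459,.3,.03)])"
```

```text
6 [[[0.008, -0.003, 0.047], 0.01, 0.3], [[0.008, -0.004, 0.047], 0.02, 0.3], [[0.008, -0.004, 0.046], 0.01, 0.3], [[0, 0, 0.025], 0, 0.3], [[0, 0, 0.026], 0, 0.3], [[0, 0, 0.025], 0, 0.3]]
end [0.3916 0.2542 0.0443 1.4629]
```

Call:
carry_out(commands=[[[0.008,-0.003,0.047],0.02,0.3],[[0.008,-0.004,0.047],0.02,0.3],[[0.008,-0.004,0.046],0.01,0.3],[[0,0,0.025],0,0.3],[[0,0,0.026],0,0.3],[[0,0,0.025],0,0.3],[[0,0,0],0,0.3],[[0,0,0],0,0],[[0,0,0],0,0],[[0,0,0],0,0]], newtons=12)

```text
time: 4.78
tool_pos: [0.3908, 0.2554, 0.045]
tool_rot: [-3.14, -0.0, 1.454]
contact_force: [-5.8, 2.5, 13.2]
opening: 0.003
grip_force: 9.3
```

```bash
cat > arc.py <<'E'
from plan import *
def arc(a0,a1,n,h=(.526,.239),yaw=-.112,r=.1353,off=.0702,start=None,dz=-.002):
    T=Tool(); p0=T[:3,3]; ps=np.arctan2(T[1,0],T[0,0])
    # arc relative to the present pose
    f=lambda a: np.array([-r*np.cos(a+off)*np.cos(yaw),-r*np.cos(a+off)*np.sin(yaw),r*np.sin(a+off)])
    return [(*(p0+f(a)-f(a0)),ps) for a in np.linspace(a0,a1,n+1)[1:]]
E
python3 -c "
from arc import *
s=robot.observe();print(np.round(s['contact_force'],1),s['opening'],s['tool_pos'],s['tool_rot'])
w=arc(0,1.88,38)
plan([(*p,0) for p in w])"
```

```text
[-5.8  2.5 13.2] 0.0030404466929412075 [0.39080436 0.25542685 0.04495664] [-3.14034374e+00 -2.22668414e-04  1.45422003e+00]
38 [[[0, 0.001, -0.007], 0, 0], [[0, 0.001, -0.006], 0, 0], [[0, 0.001, -0.007], 0, 0], [[0, 0.001, -0.006], 0, 0], [[0, 0.002, -0.007], 0, 0], [[0, 0.003, -0.006], 0, 0], [[0, 0.002, -0.006], 0, 0], [[0, 0.003, -0.006], 0, 0], [[0, 0.003, -0.006], 0, 0], [[0, 0.004, -0.006], 0, 0], [[0, 0.003, -0.006], 0, 0], [[0, 0.004, -0.005], 0, 0], [[0, 0.005, -0.005], 0, 0], [[0, 0.004, -0.005], 0, 0], [[0, 0.005, -0.005], 0, 0], [[0, 0.005, -0.004], 0, 0], [[0, 0.005, -0.004], 0, 0], [[0, 0.005, -0.004], 0, 0], [[0, 0.006, -0.004], 0, 0], [[0, 0.006, -0.004], 0, 0], [[0, 0.006, -0.003], 0, 0], [[0, 0.006, -0.002], 0, 0], [[0, 0.006, -0.003], 0, 0], [[0, 0.006, -0.002], 0, 0], [[0, 0.007, -0.002], 0, 0], [[0, 0.006, -0.002], 0, 0], [[0.001, 0.007, -0.001], 0, 0], [[0, 0.006, -0.001], 0, 0], [[0, 0.007, -0.001], 0, 0], [[0, 0.007, 0.0], 0, 0], [[0, 0.006, 0.0], 0, 0], [[0, 0.007, 0.001], 0, 0], [[0, 0.007, 0.0], 0, 0], [[0, 0.006, 0.001], 0, 0], [[0, 0.007, 0.002], 0, 0], [[0, 0.006, 0.001], 0, 0], [[0, 0.007, 0.002], 0, 0], [[0, 0.006, 0.003], 0, 0]]
end [0.5747 0.2349 0.161  1.4542]
```

Run:
```python
from h import *
c=shot("side"); q=proj(c,(.39,.255,.045)); print(q); x,y=map(int,q); save(c,"s2.png",(x-80,y-60,x+80,y+60),5)
```

```text
[np.float64(388.1679849761077), np.float64(310.4271515843328)]
```

View pics/s2.png

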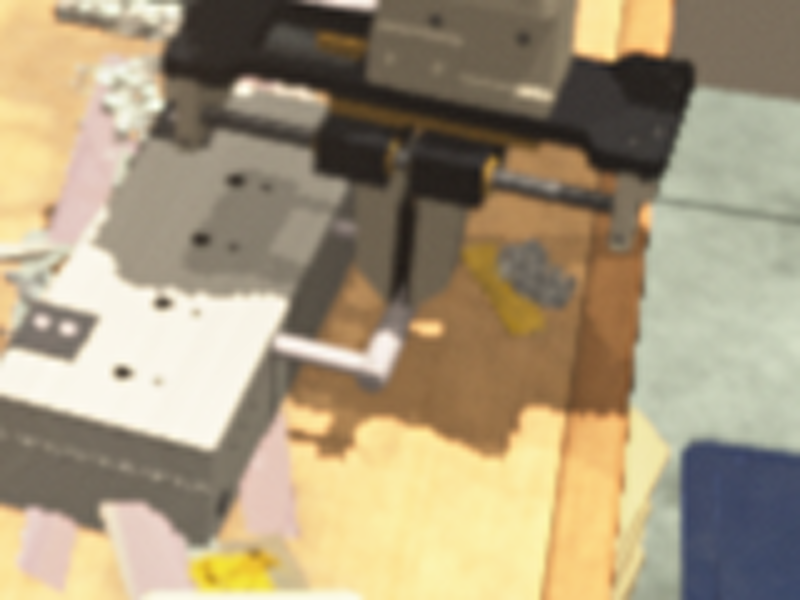

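Side crop: the fingers are nearly shut, with their tips near (405,305). The near end of the bar is at about (380,370), so the bar may lie outside the jaw. I'll project the expected geometry.

Run:
```python
from h import *
c=shot("side"); x0,y0=308,250
f=lambda p: np.round((np.array(proj(c,p))-[x0,y0])*5)
m=np.array([.4765,.2445]); X=np.array([.9937,-.112]);Y=np.array([.112,.9937])
W=lambda x,y,z: [*(m+x*X+y*Y),z]
for n,p in [("near bar end",(-.085,.05,.046)),("far end",(-.085,-.05,.046)),("mid",(-.085,0,.046)),("lidcorner top",(-.045,.12,.0555)),("mould bottom corner",(-.045,.12,0)),("strut at lid",(-.045,.042,.046)),("hinge corner",(.05,.12,.0555))]: print(n,f(W(*p)))
T=Tool()
for n,p in [("tip",(0,0,.017)),("tcp",(0,0,0)),("up",(0,0,-.03)),("tipL",(0,.015,.017)),("tipR",(0,-.015,.017))]: print(n,f((T@[*p,1])[:3]))
print({k:np.round(v,2) for k,v in robot.observe().items() if k in("contact_force","opening","grip_force")})
```

```text
near bar end [363. 371.]
far end [427. 230.]
mid [396. 298.]
lidcorner top [207. 438.]
mould bottom corner [200. 553.]
strut at lid [269. 335.]
hinge corner [-34. 374.]
tip [395. 336.]
tcp [398. 302.]
up [404. 240.]
tipL [358. 327.]
tipR [431. 345.]
{'contact_force': array([-5.81, -1.13, 11.13]), 'grip_force': np.float64(5.72), 'opening': np.float64(0.0)}
```

Call:
carry_out(commands=[[[0,0,-0.004],0,0],[[0,0,-0.004],0,0],[[0,0,-0.004],0,0],[[0,0,0],0,0],[[0,0,0],0,0]])

```text
time: 5.5
tool_pos: [0.3916, 0.2552, 0.0561]
tool_rot: [-3.142, 0.0, 1.455]
contact_force: [-0.4, 0.1, -0.4]
opening: 0.0002
grip_force: 0.0
```

Run:
```python
from h import *
w=shot("wrist"); look(w,["lid_bar","lid_hinge"])
c=shot("side"); a=c["pixels"][270:350,340:430]; w["pixels"]
b=w["pixels"][90:310,230:470]
im=np.hstack([cv2.resize(a,(440,391),interpolation=cv2.INTER_CUBIC),cv2.resize(b,(360,330))[:, :] if 0 else cv2.resize(b,(360,391))])
cv2.imwrite("pics/s3.png",im[:,:,::-1])
```

```text
lid_bar 0.58 [311. 276.] [0.3895 0.26   0.046 ]
lid_hinge 0.63 [558. 269.] [0.5252 0.2438 0.0365]
```

View pics/s3.png

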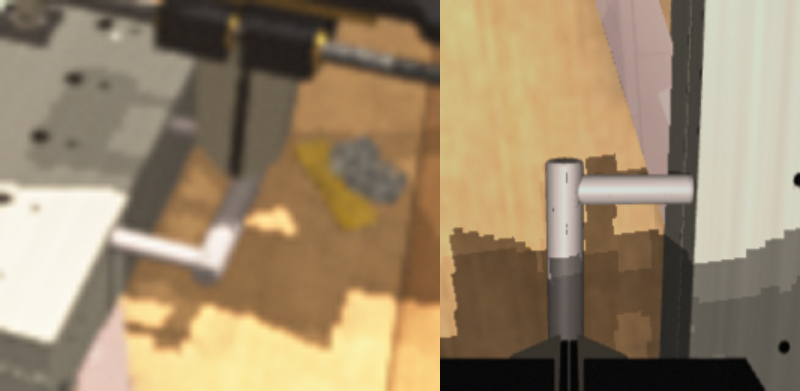

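The fingers sit directly above the bar, aligned in x, and shut over it. So the bar lies lower relative to the tips than assumed; I'll triangulate its height.

Run:
```python
from h import *
print(robot.tcp_to_tips)
w=shot("wrist"); c=shot("side")
def tri(a,pa,b,pb):
    o1,d1=ray(a,pa);o2,d2=ray(b,pb);d1/=np.linalg.norm(d1);d2/=np.linalg.norm(d2)
    t=np.linalg.lstsq(np.c_[d1,-d2],o2-o1,rcond=None)[0]; p,q=o1+t[0]*d1,o2+t[1]*d2; print(np.round((p+q)/2,4),np.linalg.norm(p-q))
tri(w,(313,196),c,(384,320))
T=Tool()
print("tip px side",proj(c,(T@[0,0,.017,1])[:3]), "grasp",proj(c,(T@[0,0,-.002,1])[:3]),"wrist tip",proj(w,(T@[0,0,.017,1])[:3]))
print(robot.observe()["qpos"])
```

```text
0.017
[0.3939 0.3023 0.0562] 0.0034604125613379184
tip px side [np.float64(387.1480809368026), np.float64(312.7555149456117)] grasp [np.float64(387.91556722971325), np.float64(305.0697705386149)] wrist tip [np.float64(316.1884977931732), np.float64(279.41383597207914)]
[ 4.13624589e-01  4.51891576e-01  1.88888985e+00 -1.39840318e-04
  8.01074769e-01  5.29682897e-01]
```

Call:
carry_out(commands=[[[0,0,0],0,0.3],[[0,0,0],0,0.3],[[0,0,0.008],0,0.3],[[0,0,0.008],0,0.3],[[0,0,0.007],0,0.3],[[0,0,0.007],0,0.3],[[0,0,0],0,0.3],[[0,0,0],0,0],[[0,0,0],0,0],[[0,0,0],0,0],[[0,0,0],0,0]], newtons=12)

```text
time: 7.18
tool_pos: [0.3905, 0.2554, 0.0263]
tool_rot: [-3.14, 0.0, 1.455]
contact_force: [-5.3, 3.1, 2.1]
opening: 0.0115
grip_force: 12.0
```

Call:
carry_out(commands=[[[0,-0.001,-0.007],0,0],[[0,0.001,-0.006],0,0],[[0,0.001,-0.007],0,0],[[0,0.001,-0.006],0,0],[[0,0.002,-0.007],0,0],[[0,0.003,-0.006],0,0],[[0,0.002,-0.006],0,0],[[0,0.003,-0.006],0,0],[[0,0.003,-0.006],0,0],[[0,0.004,-0.006],0,0],[[0,0.003,-0.006],0,0],[[0,0.004,-0.005],0,0]])

```text
time: 8.68
tool_pos: [0.4179, 0.2523, 0.1005]
tool_rot: [3.141, -0.0, 1.455]
contact_force: [4.4, 1.1, -5.7]
opening: 0.0115
grip_force: 12.0
```

Call:
carry_out(commands=[[[0,0.006,-0.004],0,0],[[0,0.005,-0.004],0,0],[[0,0.005,-0.005],0,0],[[0,0.005,-0.004],0,0],[[0,0.005,-0.004],0,0],[[0,0.005,-0.004],0,0],[[0,0.006,-0.004],0,0],[[0,0.006,-0.004],0,0],[[0,0.006,-0.003],0,0],[[0,0.006,-0.002],0,0]])

```text
time: 9.93
tool_pos: [0.4704, 0.2465, 0.1404]
tool_rot: [-3.139, -0.001, 1.455]
contact_force: [-9.4, 0.9, 19.1]
opening: 0.0118
grip_force: 12.0
```

Call:
carry_out(commands=[[[0,0.004,-0.004],0,0],[[0,0.006,-0.004],0,0],[[0,0.006,-0.003],0,0],[[0,0.006,-0.002],0,0],[[0,0.006,-0.002],0,0]])

```text
time: 10.55
tool_pos: [0.4994, 0.2431, 0.1512]
tool_rot: [-3.138, 0.0, 1.455]
contact_force: [3.1, 6.0, -16.3]
opening: 0.0113
grip_force: 12.0
```

Call:
carry_out(commands=[[[0,0,0.001],0,0]])

```text
time: 10.68
tool_pos: [0.5, 0.2431, 0.1512]
tool_rot: [-3.14, -0.0, 1.454]
contact_force: [0.3, 4.9, -2.8]
opening: 0.0116
grip_force: 12.0
```

Call:
carry_out(commands=[[[0,0.006,-0.001],0,0],[[0,0.006,-0.001],0,0],[[0,0.006,0],0,0],[[0,0.006,0],0,0],[[0,0.006,0],0,0],[[0,0.006,0],0,0],[[0,0,0],0,0]])

```text
time: 11.55
tool_pos: [0.5362, 0.2391, 0.1545]
tool_rot: [3.141, -0.001, 1.455]
contact_force: [-0.1, 5.6, -1.1]
opening: 0.0113
grip_force: 12.0
```

Call:
carry_out(commands=[[[0,0.006,0.001],0,0],[[0,0.006,0.001],0,0],[[0,0.006,0.001],0,0],[[0,0.006,0.002],0,0],[[0,0.006,0.002],0,0],[[0,0,0],0,0]])

```text
time: 12.3
tool_pos: [0.5666, 0.2351, 0.1473]
tool_rot: [3.14, -0.001, 1.454]
contact_force: [1.3, 5.2, 2.5]
opening: 0.0118
grip_force: 12.0
```

Call:
carry_out(commands=[[[0,0,0],0,0.2],[[0,0,0],0,0.4],[[0,0,0],0,0.7],[[0,0,0],0,0.7],[[0,0,0],0,0.7],[[0,0,-0.03],0,0.7],[[0,0,-0.04],0,0.7],[[0,0,-0.04],0,0.7],[[0,-0.06,-0.02],0,0.7],[[0,-0.06,0],0,0.7],[[-0.04,-0.03,0],0,0.7],[[-0.04,0,0],0,0.7],[[0,0,0],0,0.7]])

```text
time: 13.92
tool_pos: [0.4072, 0.1714, 0.2776]
tool_rot: [3.141, 0.0, 1.453]
contact_force: [0.7, 0.3, 0.4]
opening: 0.0643
grip_force: 0.0
```

Run:
```python
from h import *
s=robot.observe();print(s['tool_pos'],np.round(s['contact_force'],1))
c=shot("wrist"); save(c,"w4.png"); look(c,["bush1","short1","mould"])
t=shot("top"); look(t,["bush1","short1","tin","bore1"])
sd=shot("side"); 
a=c["pixels"]; b=sd["pixels"][200:380,240:480]
cv2.imwrite("pics/ws4.png",np.hstack([cv2.resize(a,(400,300)),cv2.resize(b,(400,300))])[:,:,::-1])
```

```text
[0.40719945 0.17138815 0.27756584] [0.7 0.3 0.4]
bush1 0.75 [371. 166.] [0.4717 0.2035 0.036 ]
bush1 0.56 [370. 206.] [0.4668 0.1598 0.036 ]
bush1 0.55 [371. 124.] [0.475 0.248 0.036]
short1 0.87 [373.  79.] [0.4809 0.293  0.036 ]
short1 0.72 [370.  27.] [0.4828 0.3426 0.036 ]
short1 0.57 [354. 349.] [ 0.4336 -0.0211  0.036 ]
mould 0.56 [367. 124.] [0.4765 0.2486 0.    ]
bush1 0.5 [304. 304.] [0.4611 0.1545 0.036 ]
bush1 0.4 [260. 294.] [0.4828 0.2481 0.036 ]
short1 0.74 [215. 291.] [0.492  0.3461 0.036 ]
tin 0.85 [452. 314.] [ 0.428  -0.1687  0.    ]
bore1 0.93 [388. 287.] [ 0.492  -0.0274  0.034 ]
bore1 0.72 [388. 314.] [ 0.4341 -0.0242  0.034 ]
bore1 0.71 [382. 262.] [ 0.5463 -0.0149  0.034 ]
```

View pics/ws4.png

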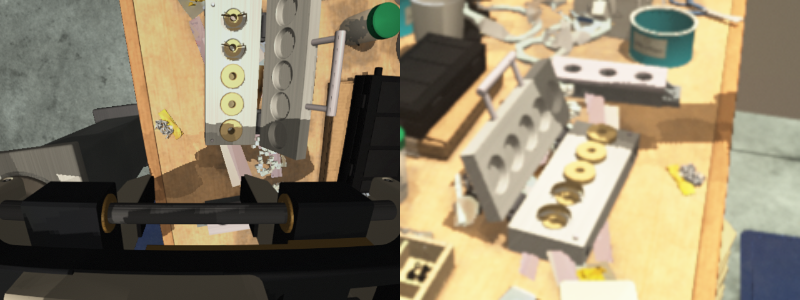

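Two short castings stand at mould y=+92 and +46, and three sound ones at 0, -46 and -92; all three bores are free. I'll check the tool's true height in the side picture.

Run:
```python
from h import *
c=shot("side"); T=Tool(); im=c["pixels"].copy()
q=np.array(proj(c,T[:3,3])).astype(int); print(q)
x0,y0=q[0]-80,q[1]-70
im=cv2.resize(im[y0:y0+120,x0:x0+160],None,fx=5,fy=5,interpolation=cv2.INTER_CUBIC)
for p,col in [((0,0,.017),(255,0,0)),((0,.032,.017),(255,0,0)),((0,-.032,.017),(255,0,0)),((0,.032,-.049),(0,255,0)),((0,-.032,-.049),(0,255,0)),((0,.095,-.049),(0,0,255)),((0,-.095,-.049),(0,0,255)),((0,0,-.165),(255,255,0))]:
    u=(np.array(proj(c,(T@[*p,1])[:3]))-[x0,y0])*5; cv2.circle(im,tuple(int(v) for v in u),4,col,-1)
cv2.imwrite("pics/s5.png",im[:,:,::-1])
```

```text
[394 186]
```

View pics/s5.png

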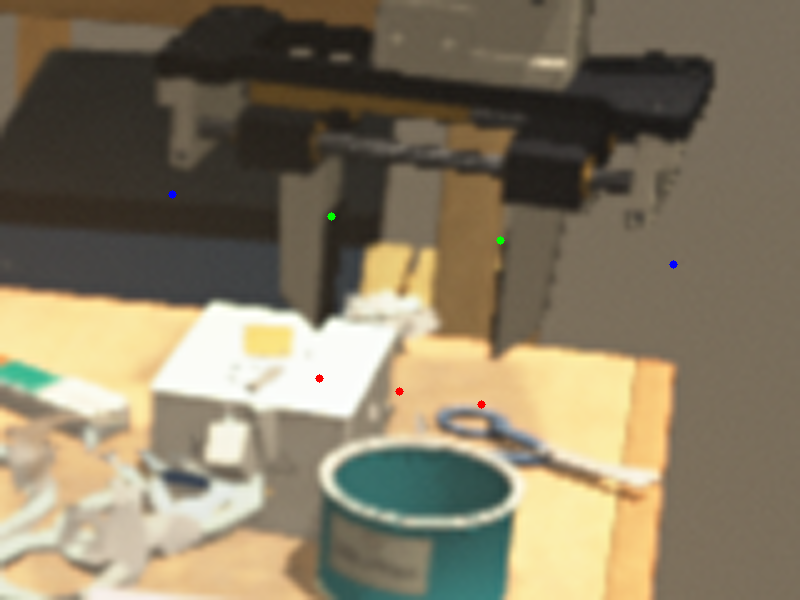

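Side view: the real fingertips are at (325,320) and (495,355), about 53 px (roughly 21 mm) above where the state puts them. So I treat the true tip height as tool z + 4 mm. Next I check the lid against the gripper body, and the wrist camera's scale.

Run:
```python
from h import *
c=shot("wrist")
m=np.array([.4765,.2445]); X=np.array([.9937,-.112]);Y=np.array([.112,.9937])
for dz in (0,.021):
    C=dict(c); C["c2w"]=c["c2w"].copy(); C["c2w"][2,3]+=dz
    for n,p,z in [("barmid",(538,118),.158),("barA",(541,58),.158),("barB",(534,181),.158),("lidedge",(502,120),.125),("c-92",(370,208),.046),("c0",(371,124),.046),("c92",(370,26),.046),("mouldnear edge",(330,220),.036),("mouldfaredge",(406,220),.036)]:
        q=atz(C,p,z); d=q[:2]-m; print(dz,n,np.round(q,4),"mould",np.round([d@X*1000,d@Y*1000],1))
im=c["pixels"][150:480]; g=cv2.cvtColor(im,cv2.COLOR_RGB2BGR); cv2.imwrite("pics/w5.png",g)
T=Tool()
for p in [(0,.032,.017),(0,-.032,.017),(0,.032,-.004),(0,-.032,-.004),(0,.032,-.049),(0,.095,-.049)]: print(p,np.round(proj(c,(T@[*p,1])[:3])-np.array([0,150])))
```

```text
0 barmid [0.5848 0.2411 0.158 ] mould [108.    8.8]
0 barA [0.5867 0.284  0.158 ] mould [105.1  51.6]
0 barB [0.5829 0.1933 0.158 ] mould [111.5 -39. ]
0 lidedge [0.5727 0.2415 0.125 ] mould [96.   7.8]
0 c-92 [0.4659 0.1618 0.046 ] mould [ -1.2 -83.3]
0 c0 [0.474  0.2497 0.046 ] mould [-3.1  4.9]
0 c92 [0.481 0.343 0.046] mould [-6.6 98.4]
0 mouldnear edge [0.4213 0.1511 0.036 ] mould [-44.4 -99. ]
0 mouldfaredge [0.5067 0.1413 0.036 ] mould [ 41.6 -99.2]
0.021 barmid [0.5973 0.2407 0.158 ] mould [120.4   9.7]
0.021 barA [0.5993 0.2866 0.158 ] mould [117.3  55.6]
0.021 barB [0.5952 0.1893 0.158 ] mould [124.2 -41.6]
0.021 lidedge [0.5831 0.2411 0.125 ] mould [106.3   8.5]
0.021 c-92 [0.4686 0.1573 0.046 ] mould [  1.9 -87.6]
0.021 c0 [0.477  0.2498 0.046 ] mould [-0.1  5.3]
0.021 c92 [0.4844 0.3481 0.046 ] mould [ -3.8 103.8]
0.021 mouldnear edge [0.4216 0.1461 0.036 ] mould [ -43.6 -103.9]
0.021 mouldfaredge [0.5114 0.1357 0.036 ] mould [  46.9 -104.2]
(0, 0.032, 0.017) [376. 129.]
(0, -0.032, 0.017) [256. 130.]
(0, 0.032, -0.004) [383. 146.]
(0, -0.032, -0.004) [249. 146.]
(0, 0.032, -0.049) [405. 199.]
(0, 0.095, -0.049) [569. 195.]
```

View pics/w5.png

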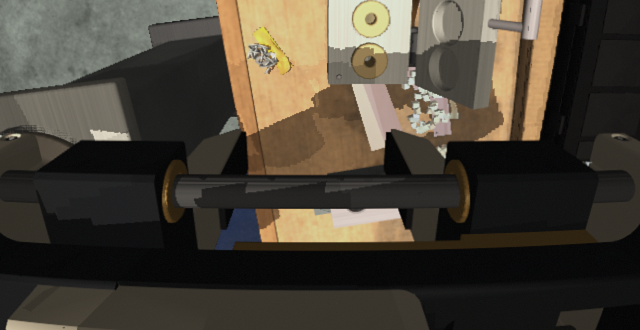

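Wrist view: the tips are at (387,280) and (245,282) in full-frame rows. So the fingers really end about 4 mm behind the TCP; the lid rests on its stop. Closing along mould x would run the 190 mm body into the open lid, so I'll grasp along mould y with the thin tips, starting from the +y end.

```bash
python3 -c "
from plan import plan
plan([(.481,.318,.17,3.05,.5)])"
```

```text
9 [[[0.017, 0.006, 0.012], -0.18, 0.5], [[0.015, 0.009, 0.012], -0.17, 0.5], [[0.014, 0.012, 0.012], -0.18, 0.5], [[0.012, 0.014, 0.011], -0.18, 0.5], [[0.008, 0.016, 0.012], -0.18, 0.5], [[0.006, 0.017, 0.012], -0.17, 0.5], [[0.003, 0.018, 0.012], -0.18, 0.5], [[0, 0.018, 0.012], -0.18, 0.5], [[-0.004, 0.017, 0.012], -0.17, 0.5]]
end [0.4812 0.3175 0.1698 3.0451]
```

Call:
carry_out(commands=[[[0.017,0.006,0.012],-0.18,0.5],[[0.015,0.009,0.012],-0.17,0.5],[[0.014,0.012,0.012],-0.18,0.5],[[0.012,0.014,0.011],-0.18,0.5],[[0.008,0.016,0.012],-0.18,0.5],[[0.006,0.017,0.012],-0.17,0.5],[[0.003,0.018,0.012],-0.18,0.5],[[0,0.018,0.012],-0.18,0.5],[[-0.004,0.017,0.012],-0.17,0.5],[[0,0,0],0,0.5]])

```text
time: 15.78
tool_pos: [0.4809, 0.3177, 0.1687]
tool_rot: [-3.14, -0.002, 3.044]
contact_force: [-0.2, -0.1, 0.6]
opening: 0.046
grip_force: 0.0
```

Run:
```python
from h import *
T=Tool(); print(T[:3,3])
c=shot("wrist"); save(c,"w6.png"); look(c,["bush1","short1"])
```

```text
[0.48085541 0.31767494 0.16865695]
bush1 0.96 [233. 231.] [0.4776 0.2481 0.036 ]
bush1 0.67 [130. 224.] [0.4629 0.1614 0.036 ]
bush1 0.63 [184. 230.] [0.4723 0.2068 0.036 ]
bush1 0.24 [344. 226.] [0.4823 0.3411 0.036 ]
short1 0.98 [346. 228.] [0.4839 0.3423 0.036 ]
short1 0.88 [291. 227.] [0.4792 0.2972 0.036 ]
```

View pics/w6.png

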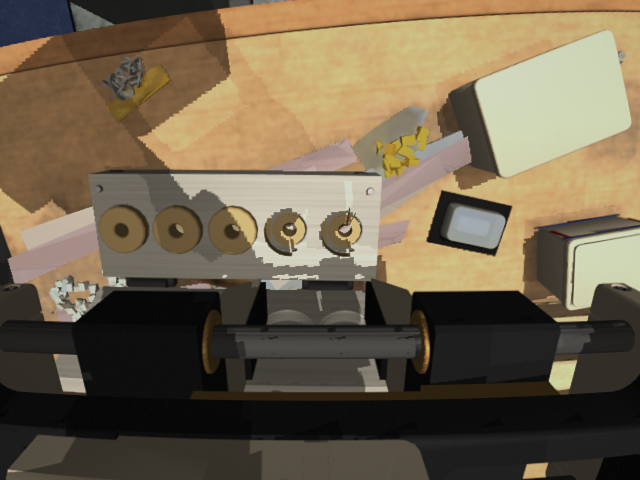

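Wrist view: the row of castings lies at (124,228), (178,229), (233,229), (290,229), (346,229). The two right-hand ones, at +y, are the short ones. Descending on the end one.

```bash
python3 -c "
from plan import plan
plan([(.4844,.339,.06,3.042,.43),(.4844,.339,.04,3.042,.43,.005)])"
```

```text
8 [[[0, 0.007, 0.037], 0, 0.43], [[-0.001, 0.008, 0.037], 0, 0.43], [[0, 0.007, 0.036], 0, 0.43], [[0, 0, 0.004], 0, 0.43], [[0, 0, 0.004], 0, 0.43], [[0, 0, 0.004], 0, 0.43], [[0, 0, 0.004], 0, 0.43], [[0, 0, 0.004], 0, 0.43]]
end [0.4843 0.3387 0.0403 3.0418]
```

Call:
carry_out(commands=[[[-0.002,0.007,0.037],0,0.43],[[-0.002,0.008,0.037],0,0.43],[[0,0.007,0.036],0,0.43],[[0,0,0.004],0,0.43],[[0,0,0.004],0,0.43],[[0,0,0.004],0,0.43],[[0,0,0.004],0,0.43],[[0,0,0.004],0,0.43],[[0,0,0],0,0.43]])

```text
time: 17.05
tool_pos: [0.4872, 0.3387, 0.0397]
tool_rot: [-3.141, -0.0, 3.045]
contact_force: [-0.1, 0.1, 0.3]
opening: 0.0394
grip_force: 0.0
```

Run:
```python
from h import *
c=shot("side"); T=Tool(); q=np.array(proj(c,T[:3,3])).astype(int); save(c,"s7.png",(q[0]-55,q[1]-40,q[0]+45,q[1]+35),8)
```

```text
(no output)
```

View pics/s7.png

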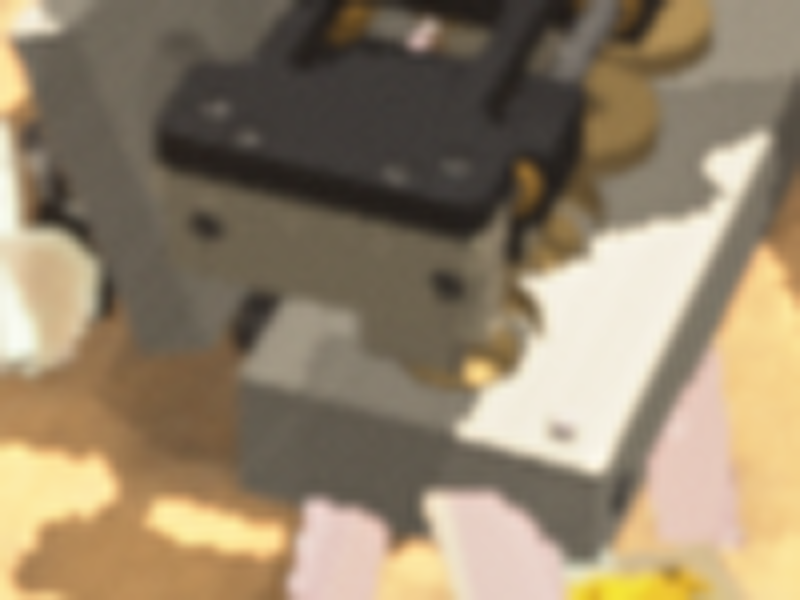

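Side crop: the gripper hangs over the end casting with its body well clear of the lid (lid at left, x<160). I'll centre in x, go a little lower and close softly.

Call:
carry_out(commands=[[[0.003,0,0.002],0,0.43],[[0,0,0.002],0,0.43],[[0,0,0],0,0.2],[[0,0,0],0,0.2],[[0,0,0],0,0.2],[[0,0,0],0,0.2]], newtons=8)

```text
time: 17.85
tool_pos: [0.4835, 0.3351, 0.0358]
tool_rot: [-3.134, -0.003, 3.045]
contact_force: [-1.0, -16.4, 7.2]
opening: 0.0228
grip_force: 8.0
```

Call:
carry_out(commands=[[[0,-0.003,0],0,0.15],[[0,0,0],0,0.15],[[0,0,-0.005],0,0.15],[[0,0,-0.005],0,0.15],[[0,0,-0.01],0,0.15],[[0,0,-0.015],0,0.15],[[0,0,-0.02],0,0.15]], newtons=20)

```text
time: 18.73
tool_pos: [0.4844, 0.3369, 0.0925]
tool_rot: [3.14, 0.001, 3.045]
contact_force: [1.1, -0.0, -0.0]
opening: 0.0227
grip_force: 20.0
```

```bash
python3 -c "
from plan import plan
plan([(.484,.32,.16,3.045,.15),(.43,-.175,.17,3.045,.15)])"
```

```text
12 [[[-0.001, -0.008, -0.034], 0, 0.15], [[0, -0.009, -0.034], 0, 0.15], [[0.001, -0.05, -0.001], 0, 0.15], [[0, -0.05, -0.001], 0, 0.15], [[0.001, -0.049, -0.001], 0, 0.15], [[0, -0.05, -0.001], 0, 0.15], [[0.001, -0.05, -0.001], 0, 0.15], [[0, -0.05, -0.001], 0, 0.15], [[0.001, -0.049, -0.001], 0, 0.15], [[0.001, -0.05, -0.001], 0, 0.15], [[0, -0.05, -0.001], 0, 0.15], [[0.001, -0.05, -0.001], 0, 0.15]]
end [ 0.4298 -0.1752  0.1705  3.045 ]
```

Call:
carry_out(commands=[[[-0.001,-0.008,-0.034],0,0.15],[[0,-0.009,-0.034],0,0.15],[[0.001,-0.05,-0.001],0,0.15],[[0,-0.05,-0.001],0,0.15],[[0.001,-0.049,-0.001],0,0.15],[[0,-0.05,-0.001],0,0.15],[[0.001,-0.05,-0.001],0,0.15],[[0,-0.05,-0.001],0,0.15],[[0.001,-0.049,-0.001],0,0.15],[[0.001,-0.05,-0.001],0,0.15],[[0,-0.05,-0.001],0,0.15],[[0.001,-0.05,-0.001],0,0.15],[[0,0,0],0,0.15]])

```text
time: 20.35
tool_pos: [0.43, -0.179, 0.1704]
tool_rot: [-3.14, 0.004, 3.04]
contact_force: [-0.1, 0.8, -0.4]
opening: 0.0226
grip_force: 20.0
```

```bash
cat >> h.py <<'E'
H["rim"]=.063
def tealrim(c):
    """tin centre from its turquoise inside/outside seen from above: fit ellipse of the mask hull, at rim height"""
    hsv=cv2.cvtColor(c["pixels"],cv2.COLOR_RGB2HSV); m=cv2.inRange(hsv,(82,90,40),(100,255,255))
    out=[]
    for k in cv2.findContours(m,0,2)[0]:
        if cv2.contourArea(k)>400: out.append((cv2.contourArea(k),cv2.boundingRect(k)))
    return sorted(out,reverse=True)[:4]
E
python3 - <<'E'
from h import *
print(Tool()[:3,3])
c=shot("wrist"); t=shot("top")
for n,k in (("w",c),("t",t)):
    look(k,["tin","short1","bore1"]); print(robot.find_in(k,"tin")[:2]); print(tealrim(k))
q=proj(t,(.427,-.168,.063)); print(q)
x,y=int(q[0]),int(q[1])
cv2.imwrite("pics/ws8.png",np.hstack([cv2.resize(c["pixels"],(480,360)),cv2.resize(t["pixels"][y-80:y+40,x-80:x+26],(318,360))])[:,:,::-1])
E
```

```text
[ 0.42998114 -0.17898875  0.17040874]
tin 0.93 [329. 211.] [ 0.4265 -0.1672  0.    ]
short1 0.67 [332. 297.] [ 0.4964 -0.1714  0.036 ]
bore1 0.96 [498. 215.] [ 0.4369 -0.0244  0.034 ]
bore1 0.95 [501. 270.] [ 0.4868 -0.0202  0.034 ]
bore1 0.71 [499. 325.] [ 0.5428 -0.019   0.034 ]
bore1 0.61 [328. 211.] [ 0.4194 -0.1677  0.034 ]
[{'at': [332.2, 217.3], 'p': 0.58}]
[(10936.5, (270, 163, 127, 118))]
tin 0.7 [450. 316.] [ 0.4225 -0.1643  0.    ]
short1 0.64 [236. 295.] [0.4831 0.3017 0.036 ]
short1 0.49 [387. 313.] [ 0.4358 -0.0222  0.036 ]
bore1 0.93 [389. 313.] [ 0.4354 -0.0256  0.034 ]
bore1 0.83 [385. 265.] [ 0.5395 -0.0213  0.034 ]
bore1 0.44 [302. 300.] [0.4686 0.1601 0.034 ]
[{'at': [442.6, 309.6], 'p': 0.81}]
[(6005.0, (353, 47, 108, 82)), (3903.5, (262, 27, 62, 81))]
[np.float64(459.62654847381583), np.float64(316.9105089215981)]
```

View pics/ws8.png

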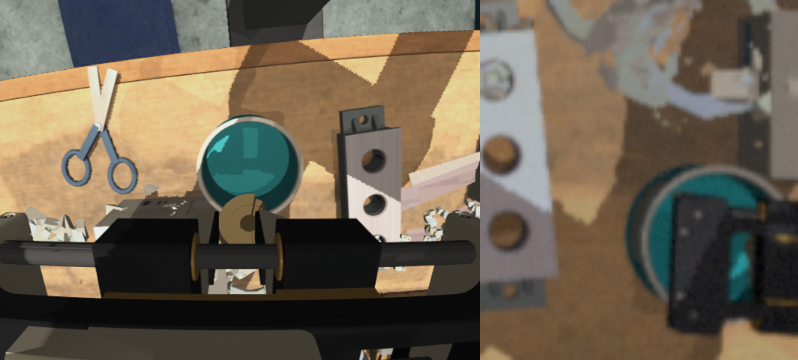

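Wrist view: the tin is centred at about (333,217) full-scale, with the half-flanged casting held at (320,293), and the block's bores are right of it at (498,215), (498,272) and on. I'll lower the casting into the tin.

Call:
carry_out(commands=[[[-0.006,0.008,0.04],0,0.15],[[0,0,0.04],0,0.15],[[0,0,0.039],0,0.15],[[0,0,0],0,0.15],[[0,0,0],0,0.32],[[0,0,0],0,0.32],[[0,0,0],0,0.32],[[0,0,-0.03],0,0.32],[[0,0,-0.04],0,0.32],[[0,0,-0.04],0,0.32]])

```text
time: 22.1
tool_pos: [0.436, -0.1686, 0.1618]
tool_rot: [-3.141, 0.001, 3.045]
contact_force: [0.9, 0.2, -0.3]
opening: 0.0293
grip_force: 0.0
```

Run:
```python
from h import *
from plan import plan
c=shot("wrist"); look(c,["tin","short1"])
# next: short at +46
plan([(.482,.28,.15,3.045,.32),(.4795,.288,.06,3.045,.28)])
```

```text
tin 0.88 [318. 204.] [ 0.4231 -0.1656  0.    ]
short1 0.85 [299. 246.] [ 0.449  -0.1843  0.036 ]
11 [[[0, 0.05, 0.001], 0, 0.32], [[0, 0.05, 0.002], 0, 0.32], [[0, 0.051, 0.001], 0, 0.32], [[-0.001, 0.05, 0.002], 0, 0.32], [[0, 0.05, 0.001], 0, 0.32], [[0, 0.05, 0.001], 0, 0.32], [[0, 0.05, 0.002], 0, 0.32], [[0, 0.05, 0.001], 0, 0.32], [[0, 0.051, 0.001], 0, 0.32], [[0.002, 0.004, 0.045], 0, 0.28], [[0.001, 0.003, 0.045], 0, 0.28]]
end [0.4796 0.2877 0.0604 3.0448]
```

Call:
carry_out(commands=[[[0,0.05,0.001],0,0.288],[[0,0.05,0.002],0,0.288],[[0,0.051,0.001],0,0.288],[[-0.001,0.05,0.002],0,0.288],[[0,0.05,0.001],0,0.288],[[0,0.05,0.001],0,0.288],[[0,0.05,0.002],0,0.288],[[0,0.05,0.001],0,0.288],[[0,0.051,0.001],0,0.288],[[0.002,0.005,0.045],0,0.288],[[0.001,0.004,0.045],0,0.288],[[0,0,0],0,0.288],[[0,0,0],0,0.288]])

```text
time: 23.88
tool_pos: [0.4792, 0.2904, 0.0589]
tool_rot: [3.141, 0.001, 3.045]
contact_force: [0.5, -0.2, 0.7]
opening: 0.0263
grip_force: 0.0
```

Call:
carry_out(commands=[[[0,-0.001,0.005],0,0.288],[[0,0,0.004],0,0.288],[[0,0,0.004],0,0.288],[[0,0,0.003],0,0.288],[[0,0,0.002],0,0.288],[[0,0,0],0,0.288]])

```text
time: 24.62
tool_pos: [0.4784, 0.2894, 0.0398]
tool_rot: [-3.141, -0.0, 3.045]
contact_force: [-0.6, 0.0, -0.2]
opening: 0.0265
grip_force: 0.0
```

Call:
carry_out(commands=[[[0,0,0.001],0,0.288],[[0,0,0.001],0,0.288],[[0,0,0.001],0,0.288],[[0,0,0],0,0.288],[[0,0,0],0,0.15],[[0,0,0],0,0.15],[[0,0,0],0,0.15]], newtons=8)

```text
time: 25.5
tool_pos: [0.4786, 0.2891, 0.037]
tool_rot: [-3.141, 0.0, 3.045]
contact_force: [0.7, -2.5, 0.7]
opening: 0.0232
grip_force: 8.0
```

```bash
python3 -c "
from plan import plan
plan([(.4786,.2891,.075,3.045,.15,.02),(.4786,.2891,.15,3.045,.15),(.4125,-.1715,.15,3.045,.15)])"
```

```text
13 [[[0, 0, -0.019], 0, 0.15], [[0, 0, -0.019], 0, 0.15], [[0, 0, -0.038], 0, 0.15], [[0, 0, -0.037], 0, 0.15], [[0.002, -0.052, 0.0], 0, 0.15], [[0.003, -0.051, 0.0], 0, 0.15], [[0.002, -0.052, 0.0], 0, 0.15], [[0.002, -0.052, 0.0], 0, 0.15], [[0.003, -0.051, 0.0], 0, 0.15], [[0.002, -0.052, 0.0], 0, 0.15], [[0.003, -0.052, 0.0], 0, 0.15], [[0.002, -0.051, 0.0], 0, 0.15], [[0.002, -0.052, 0.0], 0, 0.15]]
end [ 0.4127 -0.1717  0.15    3.0448]
```

Call:
carry_out(commands=[[[0,0,0],0,0.15],[[0,0,-0.019],0,0.15],[[0,0,-0.019],0,0.15],[[0,0,-0.038],0,0.15],[[0,0,-0.037],0,0.15],[[0.002,-0.052,0.0],0,0.15],[[0.003,-0.051,0.0],0,0.15],[[0.002,-0.052,0.0],0,0.15],[[0.002,-0.052,0.0],0,0.15],[[0.003,-0.051,0.0],0,0.15],[[0.002,-0.052,0.0],0,0.15],[[0.003,-0.052,0.0],0,0.15],[[0.002,-0.051,0.0],0,0.15],[[0.002,-0.052,0.0],0,0.15],[[0,0,0],0,0.15]], newtons=20)

```text
time: 27.38
tool_pos: [0.4127, -0.1741, 0.1501]
tool_rot: [-3.141, 0.001, 3.04]
contact_force: [-0.3, 1.3, -1.1]
opening: 0.0223
grip_force: 19.8
```

Run:
```python
from h import *
t=shot("top");look(t,["tin","bore1"]);c=shot("wrist"); look(c,["tin","short1","bore1"]); print(tealrim(c))
```

```text
tin 0.95 [451. 313.] [ 0.4294 -0.1666  0.    ]
bore1 0.95 [383. 266.] [ 0.5366 -0.0182  0.034 ]
bore1 0.66 [385. 284.] [ 0.4969 -0.0205  0.034 ]
tin 0.86 [319. 237.] [ 0.4265 -0.169   0.    ]
short1 0.86 [303. 275.] [ 0.447  -0.1843  0.036 ]
short1 0.72 [334. 300.] [ 0.4714 -0.1615  0.036 ]
short1 0.68 [498. 243.] [ 0.4353 -0.0259  0.036 ]
bore1 0.74 [498. 248.] [ 0.4404 -0.0244  0.034 ]
bore1 0.71 [500. 304.] [ 0.4917 -0.0198  0.034 ]
bore1 0.58 [498. 356.] [ 0.5429 -0.0184  0.034 ]
[(8153.5, (257, 192, 134, 97)), (424.5, (274, 177, 93, 25))]
```

Call:
carry_out(commands=[[[0,0.002,0.045],0,0.15],[[0,0,0.03],0,0.15],[[0,0,0.015],0,0.15],[[0,0,0],0,0.15],[[0,0,0],0,0.32],[[0,0,0],0,0.32],[[0,0,0],0,0.32],[[0,0,-0.03],0,0.32],[[0,0,-0.04],0,0.32],[[0,0,-0.05],0,0.32],[[-0.055,0,-0.02],0,0.46],[[0,0.05,0],0,0.46],[[0,0.05,0],0,0.46],[[0,0.05,0],0,0.46],[[0,0,0],0,0.46]])

```text
time: 29.6
tool_pos: [0.482, -0.0226, 0.2003]
tool_rot: [3.141, 0.0, 3.049]
contact_force: [0.3, -0.9, -0.2]
opening: 0.0423
grip_force: 0.0
```

Run:
```python
from h import *
t=shot("top");print(Tool()[:3,3]); c=shot("wrist"); look(c,["tin","short1","bore1","block"])
cv2.imwrite("pics/ws9.png",np.hstack([cv2.resize(c["pixels"],(480,360)),cv2.resize(t["pixels"][240:350,370:484],(320,309))[:, :] if 0 else cv2.resize(t["pixels"][230:350,370:476],(318,360))])[:,:,::-1])
```

```text
[ 0.48206984 -0.02433175  0.20026621]
bore1 0.97 [328. 280.] [ 0.5442 -0.0183  0.034 ]
bore1 0.92 [308. 166.] [ 0.4345 -0.0269  0.034 ]
bore1 0.64 [321. 225.] [ 0.4897 -0.0202  0.034 ]
block 0.78 [318. 216.] [ 0.4884 -0.0224  0.    ]
block 0.44 [597. 236.] [0.5372 0.2741 0.    ]
```

View pics/ws9.png

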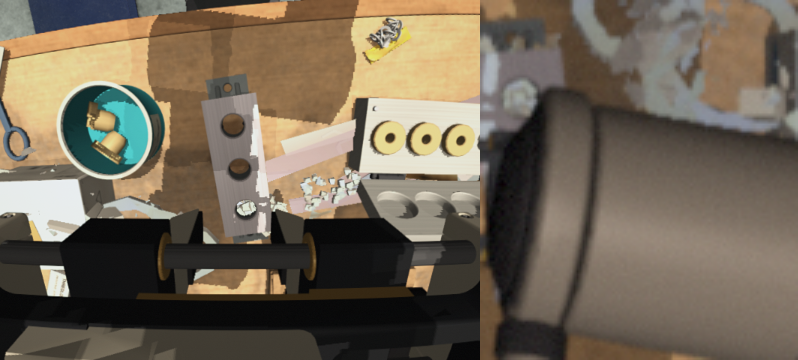

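Both short castings lie in the tin (wrist view, (95,120) and (112,145) in the half-size picture), and the block is undisturbed. Next is the sound bushing at mould y=0.

```bash
python3 -c "
from plan import plan
plan([(.4752,.2516,.15,3.045,.455),(.4752,.2516,.058,3.045,.455)])"
```

```text
8 [[[0.006, 0.046, 0.008], 0, 0.455], [[0.005, 0.046, 0.009], 0, 0.455], [[0.006, 0.046, 0.008], 0, 0.455], [[0.006, 0.046, 0.008], 0, 0.455], [[0.006, 0.046, 0.009], 0, 0.455], [[0.005, 0.046, 0.008], 0, 0.455], [[0, 0, 0.046], 0, 0.455], [[0, 0, 0.046], 0, 0.455]]
end [0.4754 0.2514 0.058  3.0429]
```

Call:
carry_out(commands=[[[0.006,0.046,0.008],0,0.455],[[0.005,0.046,0.009],0,0.455],[[0.006,0.046,0.008],0,0.455],[[0.006,0.046,0.008],0,0.455],[[0.006,0.046,0.009],0,0.455],[[0.005,0.046,0.008],0,0.455],[[0,0,0.046],0,0.455],[[0,0,0.046],0,0.455],[[0,0,0],0,0.455],[[0,0,0],0,0.455]])

```text
time: 31.15
tool_pos: [0.4763, 0.2523, 0.0594]
tool_rot: [3.141, 0.002, 3.044]
contact_force: [0.9, -0.2, 0.1]
opening: 0.0418
grip_force: 0.0
```

Call:
carry_out(commands=[[[0,0,0.005],0,0.455],[[0,0,0.005],0,0.455],[[0,0,0.004],0,0.455],[[0,0,0.003],0,0.455],[[0,0,0.001],0,0.455],[[0,0,0],0,0.455]])

```text
time: 31.9
tool_pos: [0.4749, 0.2526, 0.0399]
tool_rot: [-3.141, -0.0, 3.045]
contact_force: [-0.4, -0.3, 1.1]
opening: 0.0419
grip_force: 0.0
```

Call:
carry_out(commands=[[[0,-0.001,0.001],0,0.455],[[0,0,0.001],0,0.455],[[0,0,0.001],0,0.455],[[0,0,0],0,0.455],[[0,0,0],0,0.35],[[0,0,0],0,0.35],[[0,0,0],0,0.35]], newtons=8)

```text
time: 32.78
tool_pos: [0.4751, 0.2508, 0.0389]
tool_rot: [-3.141, 0.001, 3.045]
contact_force: [-3.5, -5.6, 17.5]
opening: 0.0372
grip_force: 11.8
```

Call:
carry_out(commands=[[[0,0,-0.004],0,0.455],[[0,0,0],0,0.455],[[0,0,0.003],0,0.455],[[0,0,0.001],0,0.455],[[0,0,0.001],0,0.455],[[0,0,0.001],0,0.455],[[0,0,0],0,0.455]])

```text
time: 33.65
tool_pos: [0.4749, 0.2518, 0.0352]
tool_rot: [3.141, 0.0, 3.045]
contact_force: [-0.5, 0.8, 4.4]
opening: 0.0416
grip_force: 1.8
```

Call:
carry_out(commands=[[[0,0,0],0,0.38],[[0,0,0],0,0.38],[[0,0,0],0,0.38]], newtons=8)

```text
time: 34.02
tool_pos: [0.4749, 0.2511, 0.0351]
tool_rot: [-3.141, 0.0, 3.045]
contact_force: [-0.8, -2.9, 4.7]
opening: 0.0389
grip_force: 8.6
```

Call:
carry_out(commands=[[[0,0,0],0,0.36],[[0,0,-0.002],0,0.36],[[0,0,-0.004],0,0.36],[[0,0,-0.008],0,0.36],[[0,0,-0.012],0,0.36],[[0,0,-0.02],0,0.36],[[0,0,-0.035],0,0.36],[[0,0,-0.035],0,0.36],[[0,0,0],0,0.36]], newtons=22)

```text
time: 35.15
tool_pos: [0.4768, 0.2528, 0.1549]
tool_rot: [3.138, 0.007, 3.045]
contact_force: [-0.6, -0.5, -0.5]
opening: 0.0385
grip_force: 22.0
```

Run:
```python
from h import *
c=shot("wrist"); look(c,["bush1","bore1"])
c2=shot("top"); look(c2,["bore1","tin"])
save(c,"w10.png",(200,150,460,345),3)
```

```text
bush1 0.72 [315. 297.] [0.5346 0.2469 0.036 ]
bush1 0.69 [195. 225.] [0.4631 0.1579 0.036 ]
bush1 0.63 [254. 228.] [0.4702 0.2048 0.036 ]
bore1 0.84 [  8. 275.] [ 0.4912 -0.021   0.034 ]
bore1 0.88 [388. 313.] [ 0.4354 -0.0237  0.034 ]
bore1 0.87 [381. 263.] [ 0.5429 -0.0135  0.034 ]
bore1 0.73 [388. 288.] [ 0.4882 -0.0262  0.034 ]
tin 0.59 [450. 316.] [ 0.4242 -0.1641  0.    ]
```

View pics/w10.png

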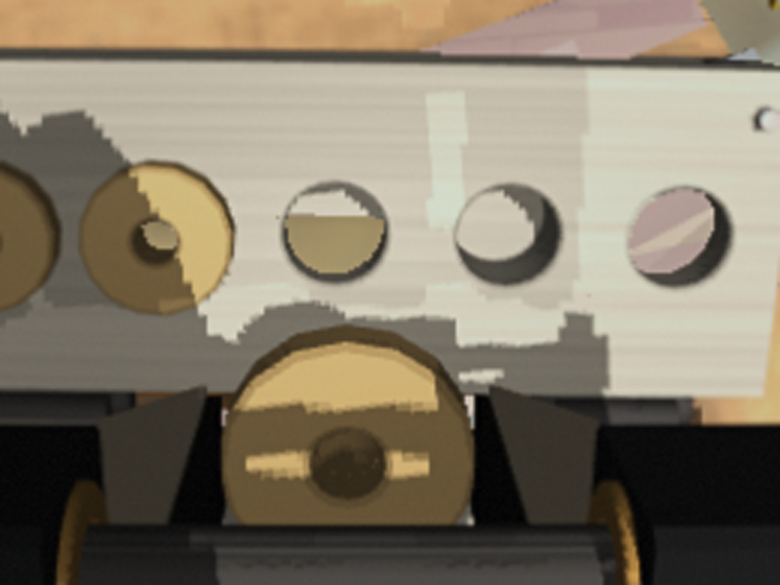

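The bushing is held square and centred between the fingers; its hole is at (316,304) in the full picture and the emptied cavity is behind it. On to the block.

```bash
python3 -c "
from plan import plan
from h import *
c=shot('wrist');T=Tool()
for dx in (-.004,0,.004): print(dx,np.round(proj(c,(T@[dx,0,-.009,1])[:3]),1))
plan([(.51,-.02,.165,3.045,.36)])"
```

```text
-0.004 [316.3 310. ]
0 [316.3 302.2]
0.004 [316.3 294.3]
5 [[[-0.012, -0.053, -0.003], 0, 0.36], [[-0.013, -0.054, -0.003], 0, 0.36], [[-0.012, -0.053, -0.003], 0, 0.36], [[-0.012, -0.053, -0.003], 0, 0.36], [[-0.013, -0.054, -0.003], 0, 0.36]]
end [ 0.5103 -0.0203  0.165   3.0448]
```

Call:
carry_out(commands=[[[-0.012,-0.053,-0.003],0,0.36],[[-0.013,-0.054,-0.003],0,0.36],[[-0.012,-0.053,-0.003],0,0.36],[[-0.012,-0.053,-0.003],0,0.36],[[-0.013,-0.054,-0.003],0,0.36],[[0,0,0],0,0.36]])

```text
time: 36.25
tool_pos: [0.5111, -0.0236, 0.1656]
tool_rot: [-3.141, -0.0, 3.04]
contact_force: [0.2, 1.3, -0.4]
opening: 0.0384
grip_force: 22.0
```

Run:
```python
from h import *
print(Tool()[:3,3]); c=shot("wrist"); look(c,["bore1","block"]); print(np.round(proj(c,(.5432,-.0176,.034))),np.round(proj(c,(.4894,-.0218,.034))))
# dark bore blobs on the bright top
g=cv2.cvtColor(c["pixels"],cv2.COLOR_RGB2GRAY)
for p in [(.4355,-.026),(.4894,-.0218)]:
    q=np.array(proj(c,(*p,.034))); x,y=q.astype(int); r=cv2.HoughCircles(cv2.medianBlur(g[max(0,y-40):y+40,x-40:x+40],3),cv2.HOUGH_GRADIENT,1.2,60,param1=80,param2=12,minRadius=16,maxRadius=30)
    if r is not None:
        u=r[0,0]; pt=(x-40+u[0],max(0,y-40)+u[1]); print("hough",pt,u[2],np.round(atz(c,pt,.034),4))
```

```text
[ 0.51113382 -0.02360347  0.16556522]
bore1 0.83 [325. 266.] [ 0.5458 -0.0192  0.034 ]
bore1 0.79 [301. 133.] [ 0.4348 -0.0276  0.034 ]
block 0.74 [315. 194.] [ 0.489  -0.0226  0.    ]
[327. 263.] [316. 201.]
hough (np.float64(305.60000228881836), np.float64(134.4000015258789)) 19.0 [ 0.4364 -0.0241  0.034 ]
hough (np.float64(316.4000015258789), np.float64(201.20000076293945)) 17.92 [ 0.4896 -0.0211  0.034 ]
```

```bash
python3 -c "
from plan import plan
plan([(.5425,-.018,.062,3.045,.36,.045)])"
```

```text
3 [[[-0.011, 0.002, 0.034], 0, 0.36], [[-0.01, 0.001, 0.035], 0, 0.36], [[-0.011, 0.002, 0.034], 0, 0.36]]
end [ 0.5427 -0.0176  0.0624  3.0447]
```

Call:
carry_out(commands=[[[-0.011,0.002,0.034],0,0.36],[[-0.01,0.002,0.035],0,0.36],[[-0.011,0.002,0.034],0,0.36],[[0,0,0],0,0.36],[[0,0,0],0,0.36],[[0,0,0],0,0.36]])

```text
time: 37.15
tool_pos: [0.5438, -0.017, 0.0646]
tool_rot: [-3.141, 0.003, 3.045]
contact_force: [-0.2, -0.2, -0.1]
opening: 0.0386
grip_force: 22.0
```

Call:
carry_out(commands=[[[0.001,-0.001,0.004],0,0.36],[[0,0,0.004],0,0.36],[[0,0,0.004],0,0.36],[[0,0,0.004],0,0.36],[[0,0,0],0,0.36]])

```text
time: 37.78
tool_pos: [0.5422, -0.0182, 0.0467]
tool_rot: [-3.141, 0.0, 3.045]
contact_force: [1.6, 0.1, 0.2]
opening: 0.0385
grip_force: 22.0
```

Call:
carry_out(commands=[[[0,0,0.003],0,0.36],[[0,0,0.003],0,0.36],[[0,0,0.003],0,0.36],[[0,0,0],0,0.36]])

```text
time: 38.28
tool_pos: [0.5426, -0.0184, 0.038]
tool_rot: [-3.141, 0.001, 3.045]
contact_force: [3.4, -1.0, 1.3]
opening: 0.0384
grip_force: 22.0
```

Call:
carry_out(commands=[[[-0.001,0,0.002],0,0.36],[[0,0,0.002],0,0.36],[[0,0,0.001],0,0.36],[[0,0,0],0,0.36]])

```text
time: 38.78
tool_pos: [0.543, -0.0183, 0.0331]
tool_rot: [-3.141, -0.0, 3.045]
contact_force: [0.7, -0.3, 4.4]
opening: 0.0385
grip_force: 22.0
```

Call:
carry_out(commands=[[[0,0,0],0,0.46],[[0,0,0],0,0.46],[[0,0,-0.01],0,0.46],[[0,0,-0.012],0,0.26],[[0,0,0],0,0.26],[[0,0,0],0,0.26],[[0,0,0.008],0,0.26],[[0,0,0.004],0,0.26],[[0,0,0.002],0,0.26],[[0,0,0],0,0.26]])

```text
time: 40.02
tool_pos: [0.5429, -0.0183, 0.0406]
tool_rot: [-3.142, -0.001, 3.045]
contact_force: [0.9, -0.1, 0.6]
opening: 0.0236
grip_force: 0.0
```

Call:
carry_out(commands=[[[0,0,0.001],0,0.26],[[0,0,0.001],0,0.26],[[0,0,0.001],0,0.26],[[0,0,0.001],0,0.26],[[0,0,0],0,0.26]])

```text
time: 40.65
tool_pos: [0.5431, -0.0183, 0.0377]
tool_rot: [-3.141, 0.0, 3.045]
contact_force: [-1.9, 0.1, 7.2]
opening: 0.0241
grip_force: 3.5
```

Call:
carry_out(commands=[[[0,0,0.001],0,0.26],[[0,0,0.001],0,0.26],[[0,0,0],0,0.26]])

```text
time: 41.02
tool_pos: [0.5432, -0.0183, 0.0376]
tool_rot: [-3.141, 0.001, 3.045]
contact_force: [-7.1, 0.3, 23.6]
opening: 0.0239
grip_force: 11.5
```

```bash
python3 -c "
from plan import plan
plan([(.5432,-.0183,.15,3.045,.47),(.4706,.206,.15,3.045,.47),(.4706,.206,.058,3.045,.47)])"
```

```text
10 [[[0, 0, -0.037], 0, 0.47], [[0, 0, -0.038], 0, 0.47], [[0, 0, -0.037], 0, 0.47], [[0.019, 0.043, 0.0], 0, 0.47], [[0.019, 0.044, 0.0], 0, 0.47], [[0.018, 0.043, 0.0], 0, 0.47], [[0.019, 0.043, 0.0], 0, 0.47], [[0.019, 0.043, 0.0], 0, 0.47], [[0, 0, 0.046], 0, 0.47], [[0, 0, 0.046], 0, 0.47]]
end [0.4705 0.2057 0.0576 3.045 ]
```

Call:
carry_out(commands=[[[0,0,-0.037],0,0.26],[[0,0,-0.038],0,0.47],[[0,0,-0.037],0,0.47],[[0.019,0.043,0.0],0,0.47],[[0.019,0.044,0.0],0,0.47],[[0.018,0.043,0.0],0,0.47],[[0.019,0.043,0.0],0,0.47],[[0.019,0.043,0.0],0,0.47],[[0,0,0.046],0,0.47],[[0,0,0.046],0,0.47],[[0,0,0],0,0.47],[[0,0,0],0,0.47],[[0,0,0],0,0.47]])

```text
time: 42.65
tool_pos: [0.4718, 0.206, 0.0569]
tool_rot: [3.14, 0.003, 3.045]
contact_force: [0.5, 0.3, -0.9]
opening: 0.043
grip_force: 0.0
```

Call:
carry_out(commands=[[[0.001,0,0.005],0,0.47],[[0,0,0.005],0,0.47],[[0,0,0.004],0,0.47],[[0,0,0.003],0,0.47],[[0,0,0.002],0,0.47],[[0,0,0.001],0,0.47],[[0,0,0.001],0,0.47],[[0,0,0],0,0.47]])

```text
time: 43.65
tool_pos: [0.4699, 0.2064, 0.0352]
tool_rot: [3.141, 0.001, 3.045]
contact_force: [-2.6, 0.7, 12.0]
opening: 0.043
grip_force: 4.6
```

Call:
carry_out(commands=[[[0,0,-0.006],0,0.465],[[0,-0.001,-0.002],0,0.465],[[0,0,0],0,0.465],[[0,0,0.004],0,0.465],[[0,0,0.002],0,0.465],[[0,0,0.002],0,0.465],[[0,0,0],0,0.465]])

```text
time: 44.52
tool_pos: [0.4701, 0.2056, 0.0353]
tool_rot: [3.14, 0.002, 3.045]
contact_force: [-1.6, 2.0, 13.0]
opening: 0.0426
grip_force: 5.6
```

Call:
carry_out(commands=[[[0,0,0],0,0.38],[[0,0,0],0,0.38],[[0,0,0],0,0.38]], newtons=10)

```text
time: 44.9
tool_pos: [0.4701, 0.2053, 0.0348]
tool_rot: [3.141, 0.002, 3.045]
contact_force: [-1.3, 0.9, 9.6]
opening: 0.0397
grip_force: 11.3
```

Call:
carry_out(commands=[[[0,0,0],0,0.36],[[0,0,0],0,0.36],[[0,0,-0.002],0,0.36],[[0,0,-0.004],0,0.36],[[0,0,-0.008],0,0.36],[[0,0,0],0,0.36]], newtons=24)

```text
time: 45.65
tool_pos: [0.4696, 0.205, 0.0486]
tool_rot: [3.141, 0.001, 3.045]
contact_force: [0.2, 0.5, 0.1]
opening: 0.0383
grip_force: 24.0
```

Run:
```python
from h import *
c=shot("wrist"); look(c,["bush1"]); cv2.imwrite("pics/w11.png",c["pixels"][:,:,::-1]); T=Tool()
for z in(-.009,-.02): print(np.round(proj(c,(T@[0,0,z,1])[:3]),1))
```

```text
bush1 0.94 [315. 298.] [0.4775 0.2036 0.036 ]
[316.  300.7]
[316.1 311.7]
```

```bash
python3 -c "
from plan import plan
plan([(.4696,.205,.10,3.045,.36,.03),(.4696,.205,.16,3.045,.36),(.51,-.022,.165,3.045,.36)])"
```

```text
9 [[[0, 0, -0.026], 0, 0.36], [[0, 0, -0.026], 0, 0.36], [[0, 0, -0.03], 0, 0.36], [[0, 0, -0.03], 0, 0.36], [[-0.012, -0.044, -0.001], 0, 0.36], [[-0.013, -0.045, -0.001], 0, 0.36], [[-0.012, -0.044, -0.001], 0, 0.36], [[-0.013, -0.045, -0.001], 0, 0.36], [[-0.012, -0.044, -0.001], 0, 0.36]]
end [ 0.5095 -0.022   0.165   3.0448]
```

Call:
carry_out(commands=[[[0,0,-0.026],0,0.36],[[0,0,-0.026],0,0.36],[[0,0,-0.03],0,0.36],[[0,0,-0.03],0,0.36],[[-0.012,-0.044,-0.001],0,0.36],[[-0.013,-0.045,-0.001],0,0.36],[[-0.012,-0.044,-0.001],0,0.36],[[-0.013,-0.045,-0.001],0,0.36],[[-0.012,-0.044,-0.001],0,0.36],[[0,0,0],0,0.36],[[0,0,0],0,0.36]])

```text
time: 47.12
tool_pos: [0.5091, -0.0216, 0.1646]
tool_rot: [3.141, -0.001, 3.044]
contact_force: [0.5, 0.4, -1.0]
opening: 0.0384
grip_force: 24.0
```

```bash
cat >> h.py <<'E'
def bores(c,ps):
    g=cv2.cvtColor(c["pixels"],cv2.COLOR_RGB2GRAY)
    for p in ps:
        x,y=np.array(proj(c,(*p,.034))).astype(int); y0=max(0,y-40)
        r=cv2.HoughCircles(cv2.medianBlur(g[y0:y+40,x-40:x+40],3),cv2.HOUGH_GRADIENT,1.2,60,param1=80,param2=12,minRadius=16,maxRadius=30)
        if r is not None:
            u=r[0,0]; pt=(x-40+u[0],y0+u[1]); print("hough",np.round(pt),u[2],np.round(atz(c,pt,.034),4))
E
python3 - <<'E'
from h import *
print(Tool()[:3,3]); c=shot("wrist"); look(c,["bore1","block","bush1","tin"]); bores(c,[(.4355,-.026),(.4894,-.0218)])
E
```

```text
[ 0.50913969 -0.02162493  0.16464824]
bore1 0.86 [291. 103.] [ 0.4101 -0.0311  0.034 ]
bore1 0.6 [305. 172.] [ 0.4627 -0.0257  0.034 ]
block 0.97 [305. 170.] [ 0.4651 -0.0273  0.    ]
bush1 0.81 [313. 234.] [ 0.5143 -0.0245  0.036 ]
bush1 0.75 [538. 151.] [0.463  0.1615 0.036 ]
bush1 0.65 [318. 297.] [ 0.5709 -0.0261  0.036 ]
tin 0.89 [143. 144.] [ 0.4266 -0.1665  0.    ]
tin 0.37 [304. 168.] [ 0.463  -0.0276  0.    ]
hough [292. 103.] 19.0 [ 0.4099 -0.0303  0.034 ]
hough [312. 239.] 24.52 [ 0.5187 -0.0258  0.034 ]
```

The block has been knocked about 26 mm towards the robot; its middle bore is now at (0.463, -0.026). Going there.

```bash
python3 -c "
from plan import plan
plan([(.462,-.0262,.11,3.045,.36,.05),(.462,-.0262,.063,3.045,.36)])"
```

```text
3 [[[0.023, -0.005, 0.027], 0, 0.36], [[0.024, -0.005, 0.028], 0, 0.36], [[0, 0, 0.047], 0, 0.36]]
end [ 0.4617 -0.0265  0.063   3.0464]
```

Call:
carry_out(commands=[[[0.023,-0.003,0.027],0,0.36],[[0.024,-0.002,0.028],0,0.36],[[0,0,0.047],0,0.36],[[0,0,0],0,0.36],[[0,0,0],0,0.36],[[0,0,0],0,0.36]])

```text
time: 48.12
tool_pos: [0.4637, -0.0226, 0.0646]
tool_rot: [-3.141, 0.003, 3.045]
contact_force: [-0.5, -0.2, -0.7]
opening: 0.0387
grip_force: 24.0
```

Run:
```python
from h import *
print(Tool()[:3,3]); c=shot("wrist"); look(c,["bore1"]); bores(c,[(.410,-.0305)])
```

```text
[ 0.46370567 -0.02260446  0.0645731 ]
bore1 0.66 [292. 174.] [ 0.4085 -0.0302  0.034 ]
hough [291. 175.] 29.32 [ 0.4087 -0.0305  0.034 ]
```

Call:
carry_out(commands=[[[0.002,-0.003,0],0,0.36],[[0,0,0],0,0.36],[[0,0,0.005],0,0.36],[[0,0,0.005],0,0.36],[[0,0,0.004],0,0.36],[[0,0,0.003],0,0.36],[[0,0,0],0,0.36]])

```text
time: 49.1
tool_pos: [0.4606, -0.0258, 0.0459]
tool_rot: [-3.141, 0.001, 3.045]
contact_force: [2.4, -4.8, -0.5]
opening: 0.0385
grip_force: 24.0
```

Call:
carry_out(commands=[[[-0.001,-0.001,0.003],0,0.36],[[0,0,0.003],0,0.36],[[0,0,0.003],0,0.36],[[0,0,0],0,0.36]])

```text
time: 49.6
tool_pos: [0.4614, -0.0267, 0.0369]
tool_rot: [-3.141, 0.001, 3.045]
contact_force: [2.8, -3.9, 1.5]
opening: 0.0388
grip_force: 24.0
```

Call:
carry_out(commands=[[[0,-0.001,0.002],0,0.36],[[0,0,0.002],0,0.36],[[0,0,0],0,0.36],[[0,0,0],0,0.46],[[0,0,0],0,0.46],[[0,0,-0.01],0,0.46],[[0,0,-0.012],0,0.26],[[0,0,0],0,0.26],[[0,0,0],0,0.26],[[0,0,0.008],0,0.26],[[0,0,0.005],0,0.26],[[0,0,0.002],0,0.26],[[0,0,0.002],0,0.26],[[0,0,0.001],0,0.26],[[0,0,0],0,0.26]])

```text
time: 51.48
tool_pos: [0.4608, -0.0274, 0.0377]
tool_rot: [-3.141, 0.0, 3.045]
contact_force: [-3.3, 0.6, 9.6]
opening: 0.0234
grip_force: 4.9
```

Call:
carry_out(commands=[[[0,0,0.001],0,0.26],[[0,0,0.001],0,0.26],[[0,0,0],0,0.26]])

```text
time: 51.85
tool_pos: [0.4609, -0.0274, 0.0375]
tool_rot: [-3.141, 0.001, 3.045]
contact_force: [-8.9, 1.0, 31.6]
opening: 0.0242
grip_force: 15.8
```

```bash
python3 -c "
from plan import plan
plan([(.461,-.0273,.15,3.045,.5),(.466,.1597,.15,3.045,.5),(.466,.1597,.058,3.045,.5)])"
```

```text
9 [[[0, 0, -0.037], 0, 0.5], [[0, 0, -0.038], 0, 0.5], [[0, 0, -0.037], 0, 0.5], [[0.003, 0.047, 0.0], 0, 0.5], [[0.003, 0.046, 0.0], 0, 0.5], [[0.004, 0.047, 0.0], 0, 0.5], [[0.003, 0.047, 0.0], 0, 0.5], [[0, 0, 0.046], 0, 0.5], [[0, 0, 0.046], 0, 0.5]]
end [0.4659 0.16   0.0575 3.0452]
```

Call:
carry_out(commands=[[[0,0,-0.037],0,0.26],[[0,0,-0.038],0,0.5],[[0,0,-0.037],0,0.5],[[0.003,0.047,0.0],0,0.5],[[0.003,0.046,0.0],0,0.5],[[0.004,0.047,0.0],0,0.5],[[0.003,0.047,0.0],0,0.5],[[0,0,0.046],0,0.5],[[0,0,0.046],0,0.5],[[0,0,0],0,0.5],[[0,0,0.01],0,0.5],[[0,0,0.008],0,0.5],[[0,0,0.004],0,0.5],[[0,0,0],0,0.5],[[0,0,0],0,0.38],[[0,0,0],0,0.38],[[0,0,0],0,0.38]], newtons=10)

```text
time: 53.98
tool_pos: [0.4661, 0.1596, 0.0333]
tool_rot: [-3.141, 0.0, 3.045]
contact_force: [-0.2, -6.2, 4.2]
opening: 0.039
grip_force: 10.0
```

```bash
python3 -c "
from plan import plan
plan([(.466,.1596,.06,3.045,.36,.014),(.466,.1596,.15,3.045,.36),(.45,-.028,.165,3.045,.36)])"
```

```text
8 [[[0, 0, -0.013], 0, 0.36], [[0, 0, -0.014], 0, 0.36], [[0, 0, -0.045], 0, 0.36], [[0, 0, -0.045], 0, 0.36], [[-0.001, -0.047, -0.004], 0, 0.36], [[0, -0.047, -0.003], 0, 0.36], [[-0.001, -0.047, -0.004], 0, 0.36], [[0, -0.047, -0.004], 0, 0.36]]
end [ 0.45   -0.0277  0.1653  3.0449]
```

Call:
carry_out(commands=[[[0,0,0],0,0.36],[[0,0,0],0,0.36],[[0,0,-0.006],0,0.36],[[0,0,-0.013],0,0.36],[[0,0,-0.03],0,0.36],[[0,0,-0.045],0,0.36],[[0,0,-0.03],0,0.36],[[-0.001,-0.047,-0.004],0,0.36],[[0,-0.047,-0.003],0,0.36],[[-0.001,-0.047,-0.004],0,0.36],[[0,-0.047,-0.004],0,0.36],[[0,0,0],0,0.36],[[0,0,0],0,0.36]], newtons=24)

```text
time: 55.6
tool_pos: [0.45, -0.0267, 0.1726]
tool_rot: [3.141, 0.001, 3.044]
contact_force: [1.1, 0.5, -0.5]
opening: 0.0387
grip_force: 24.0
```

Run:
```python
from h import *
from plan import plan
T=Tool();print(T[:3,3]); c=shot("wrist"); look(c,["bore1","block","bush1"]); bores(c,[(.4086,-.0304)])
print(np.round(proj(c,(T@[0,0,-.009,1])[:3]),1))
plan([(.408,-.0304,.10,3.045,.36),(.408,-.0304,.062,3.045,.36)])
```

```text
[ 0.44997912 -0.02665645  0.17256148]
bore1 0.7 [303. 176.] [ 0.4078 -0.0328  0.034 ]
block 0.74 [318. 237.] [ 0.47  -0.027  0.   ]
block 0.62 [314. 228.] [ 0.4608 -0.0293  0.    ]
bush1 0.9 [317. 293.] [ 0.5114 -0.0318  0.036 ]
bush1 0.79 [318. 240.] [ 0.4632 -0.026   0.036 ]
hough [306. 176.] 18.880001 [ 0.4085 -0.0305  0.034 ]
[316.3 302. ]
3 [[[0.021, -0.004, 0.036], 0, 0.36], [[0.02, -0.004, 0.036], 0, 0.36], [[0, 0, 0.038], 0, 0.36]]
end [ 0.4083 -0.0302  0.062   3.0466]
```

Call:
carry_out(commands=[[[0.02,-0.004,0.036],0,0.36],[[0.02,-0.004,0.036],0,0.36],[[0,0,0.036],0,0.36],[[0,0,0],0,0.36],[[0,0,0],0,0.36],[[0,0,0],0,0.36]])

```text
time: 56.55
tool_pos: [0.4104, -0.0314, 0.0652]
tool_rot: [-3.141, 0.003, 3.045]
contact_force: [-0.8, 0.1, 0.6]
opening: 0.0391
grip_force: 24.0
```

Call:
carry_out(commands=[[[0.001,0.001,0.005],0,0.36],[[0,0,0.005],0,0.36],[[0,0,0.005],0,0.36],[[0,0,0.003],0,0.36],[[0,0,0],0,0.36]])

```text
time: 57.18
tool_pos: [0.4084, -0.0303, 0.0457]
tool_rot: [-3.142, -0.0, 3.045]
contact_force: [0.7, 0.2, -1.3]
opening: 0.0391
grip_force: 24.0
```

Call:
carry_out(commands=[[[0,0,0.003],0,0.36],[[0,0,0.003],0,0.36],[[0,0,0.003],0,0.36],[[0,0,0.002],0,0.36],[[0,0,0],0,0.36]])

```text
time: 57.8
tool_pos: [0.4087, -0.0304, 0.0351]
tool_rot: [-3.141, 0.001, 3.045]
contact_force: [2.9, 0.2, 2.2]
opening: 0.0387
grip_force: 24.0
```

Call:
carry_out(commands=[[[0,0,0.002],0,0.36],[[0,0,0.001],0,0.36],[[0,0,0],0,0.36],[[0,0,0],0,0.46],[[0,0,0],0,0.46],[[0,0,-0.01],0,0.46],[[0,0,-0.012],0,0.26],[[0,0,0],0,0.26],[[0,0,0],0,0.26],[[0,0,0.008],0,0.26],[[0,0,0.005],0,0.26],[[0,0,0.002],0,0.26],[[0,0,0.001],0,0.26],[[0,0,0.001],0,0.26],[[0,0,0],0,0.26]])

```text
time: 59.68
tool_pos: [0.408, -0.0302, 0.0377]
tool_rot: [-3.141, -0.0, 3.045]
contact_force: [-3.9, 1.2, 13.4]
opening: 0.0239
grip_force: 6.7
```

Call:
carry_out(commands=[[[0,0,0.001],0,0.26],[[0,0,0],0,0.26],[[0,0,-0.03],0,0.26],[[0,0,-0.05],0,0.26],[[0,0,-0.05],0,0.26]])

```text
time: 60.3
tool_pos: [0.408, -0.0302, 0.1674]
tool_rot: [-3.142, -0.0, 3.045]
contact_force: [0.4, 0.1, -0.5]
opening: 0.024
grip_force: 0.0
```

Run:
```python
from h import *
from plan import plan
for n in("top","side"):
    t=shot(n); print(n); look(t,["bush1","short1","lid_bar","tin","block","bore1"])
H["lid_bar"]=.158; look(t,["lid_bar"])
```

```text
top
bush1 0.85 [389. 301.] [ 0.4611 -0.0261  0.036 ]
bush1 0.83 [390. 271.] [ 0.5256 -0.0324  0.036 ]
short1 0.7 [465. 322.] [ 0.4134 -0.1854  0.036 ]
short1 0.57 [459. 301.] [ 0.4572 -0.1749  0.036 ]
lid_bar 0.76 [259. 243.] [0.5938 0.2479 0.046 ]
lid_bar 0.48 [452. 314.] [ 0.4328 -0.1575  0.046 ]
tin 0.72 [450. 314.] [ 0.4286 -0.1635  0.    ]
block 0.92 [385. 300.] [ 0.463  -0.0223  0.    ]
block 0.66 [388. 271.] [ 0.525  -0.0305  0.    ]
block 0.38 [387. 275.] [ 0.5175 -0.0282  0.    ]
bore1 0.94 [389. 326.] [ 0.4099 -0.0256  0.034 ]
bore1 0.82 [389. 302.] [ 0.4588 -0.0271  0.034 ]
side
bush1 0.68 [376. 243.] [ 0.4591 -0.0267  0.036 ]
bush1 0.61 [398. 246.] [ 0.4052 -0.0235  0.036 ]
bush1 0.55 [352. 240.] [ 0.5208 -0.0238  0.036 ]
short1 0.46 [404. 221.] [ 0.4048 -0.1688  0.036 ]
lid_bar 0.82 [297. 243.] [0.6443 0.0473 0.046 ]
tin 0.75 [399. 230.] [ 0.4179 -0.1817  0.    ]
block 0.85 [375. 256.] [ 0.4588 -0.0232  0.    ]
bore1 0.96 [396. 243.] [ 0.4119 -0.0442  0.034 ]
bore1 0.86 [376. 247.] [ 0.4564 -0.0111  0.034 ]
lid_bar 0.82 [297. 243.] [0.5842 0.2364 0.158 ]
```

```bash
python3 -c "
from plan import plan
plan([(.47,.12,.25,2.2,.35),(.583,.2405,.23,1.475,.35)])"
```

```text
10 [[[-0.009, 0.031, -0.017], 0.17, 0.35], [[-0.004, 0.032, -0.017], 0.17, 0.35], [[0.001, 0.033, -0.017], 0.17, 0.35], [[0.007, 0.032, -0.016], 0.17, 0.35], [[0.012, 0.03, -0.017], 0.16, 0.35], [[0.006, 0.032, 0.004], 0.15, 0.35], [[0.011, 0.032, 0.004], 0.14, 0.35], [[0.015, 0.029, 0.004], 0.15, 0.35], [[0.019, 0.027, 0.004], 0.14, 0.35], [[0.023, 0.023, 0.004], 0.15, 0.35]]
end [0.5827 0.2403 0.2297 1.4748]
```

Call:
carry_out(commands=[[[-0.009,0.031,-0.017],0.17,0.35],[[-0.004,0.032,-0.017],0.17,0.35],[[0.001,0.033,-0.017],0.17,0.35],[[0.007,0.032,-0.016],0.17,0.35],[[0.012,0.03,-0.017],0.16,0.35],[[0.006,0.032,0.004],0.15,0.35],[[0.011,0.032,0.004],0.14,0.35],[[0.015,0.029,0.004],0.15,0.35],[[0.019,0.027,0.004],0.14,0.35],[[0.023,0.023,0.004],0.15,0.35],[[0,0,0],0,0.35],[[0,0,0],0,0.35]])

```text
time: 62.55
tool_pos: [0.5823, 0.2399, 0.2296]
tool_rot: [-3.141, 0.001, 1.477]
contact_force: [-0.2, -0.6, 0.6]
opening: 0.0322
grip_force: 0.0
```

Run:
```python
from h import *
print(Tool()[:3,3],robot.observe()["tool_rot"]); H["lid_bar"]=.158
c=shot("wrist"); look(c,["lid_bar","jar"]); t=shot("top"); look(t,["lid_bar","jar"]); s=shot("side"); look(s,["lid_bar"])
print(proj(c,(.5837,.2406,.158)))
```

```text
[0.58231711 0.23989002 0.22959677] [-3.14064552e+00  7.42029451e-04  1.47667824e+00]
lid_bar 0.88 [315. 252.] [0.5812 0.237  0.158 ]
jar 0.77 [427. 125.] [0.7044 0.3115 0.    ]
lid_bar 0.85 [256. 242.] [0.5867 0.2368 0.158 ]
jar 0.56 [260. 276.] [0.523  0.2541 0.    ]
lid_bar 0.64 [296. 241.] [0.5896 0.2272 0.158 ]
lid_bar 0.51 [354. 240.] [0.4781 0.1895 0.158 ]
lid_bar 0.24 [396. 244.] [0.3937 0.1826 0.158 ]
[np.float64(318.0486140875611), np.float64(247.04167465033177)]
```

Call:
carry_out(commands=[[[0,0,0.03],0,0.35],[[0,0,0.03],0,0.35],[[0,0,0.015],0,0.35],[[0,0,0.014],0,0.35],[[0,0,0],0,0.35],[[0,0,0],0,0],[[0,0,0],0,0],[[0,0,0],0,0]], newtons=12)

```text
time: 63.95
tool_pos: [0.5834, 0.2404, 0.1417]
tool_rot: [3.14, -0.001, 1.475]
contact_force: [1.0, 0.2, 1.3]
opening: 0.0118
grip_force: 12.0
```

```bash
python3 -c "
from arc import *
w=arc(1.95,0,44,yaw=-.096)
plan([(*p,0) for p in w])"
```

```text
44 [[[0, -0.005, -0.002], 0, 0], [[0, -0.006, -0.003], 0, 0], [[0, -0.006, -0.002], 0, 0], [[0, -0.005, -0.001], 0, 0], [[0, -0.006, -0.002], 0, 0], [[0, -0.006, -0.001], 0, 0], [[0, -0.006, -0.001], 0, 0], [[0, -0.006, -0.001], 0, 0], [[0, -0.006, 0.0], 0, 0], [[0, -0.006, 0.0], 0, 0], [[0, -0.006, 0.0], 0, 0], [[0, -0.006, 0.0], 0, 0], [[0, -0.006, 0.001], 0, 0], [[0, -0.006, 0.001], 0, 0], [[0, -0.006, 0.001], 0, 0], [[0, -0.006, 0.001], 0, 0], [[0, -0.005, 0.002], 0, 0], [[0, -0.006, 0.002], 0, 0], [[0, -0.006, 0.002], 0, 0], [[0, -0.005, 0.002], 0, 0], [[0, -0.005, 0.003], 0, 0], [[0, -0.006, 0.003], 0, 0], [[0, -0.005, 0.003], 0, 0], [[0, -0.005, 0.003], 0, 0], [[0, -0.005, 0.004], 0, 0], [[0, -0.004, 0.004], 0, 0], [[0, -0.005, 0.004], 0, 0], [[0, -0.004, 0.004], 0, 0], [[0, -0.004, 0.004], 0, 0], [[0, -0.004, 0.005], 0, 0], [[0, -0.004, 0.004], 0, 0], [[0, -0.003, 0.005], 0, 0], [[0, -0.004, 0.005], 0, 0], [[0, -0.003, 0.005], 0, 0], [[0, -0.002, 0.006], 0, 0], [[0, -0.003, 0.005], 0, 0], [[0, -0.002, 0.006], 0, 0], [[0, -0.003, 0.005], 0, 0], [[0, -0.001, 0.006], 0, 0], [[0, -0.002, 0.006], 0, 0], [[0, -0.001, 0.006], 0, 0], [[0, -0.001, 0.005], 0, 0], [[0, -0.001, 0.006], 0, 0], [[0, -0.001, 0.006], 0, 0]]
end [0.3903 0.259  0.0297 1.4747]
```

Call:
carry_out(commands=[[[0,-0.005,-0.002],0,0],[[0,-0.006,-0.003],0,0],[[0,-0.006,-0.002],0,0],[[0,-0.005,-0.001],0,0],[[0,-0.006,-0.002],0,0],[[0,-0.006,-0.001],0,0],[[0,-0.006,-0.001],0,0],[[0,-0.006,-0.001],0,0],[[0,-0.006,0.0],0,0],[[0,-0.006,0.0],0,0]])

```text
time: 65.2
tool_pos: [0.5242, 0.2465, 0.1536]
tool_rot: [-3.14, -0.001, 1.475]
contact_force: [1.3, 5.3, 1.0]
opening: 0.0117
grip_force: 12.0
```

Call:
carry_out(commands=[[[0,-0.006,0.0],0,0],[[0,-0.006,0.0],0,0],[[0,-0.006,0.001],0,0],[[0,-0.006,0.001],0,0],[[0,-0.006,0.001],0,0],[[0,-0.006,0.001],0,0],[[0,-0.005,0.002],0,0],[[0,-0.006,0.002],0,0],[[0,-0.006,0.002],0,0],[[0,-0.005,0.002],0,0],[[0,0,0],0,0]])

```text
time: 66.58
tool_pos: [0.4657, 0.252, 0.1409]
tool_rot: [-3.139, -0.0, 1.475]
contact_force: [1.5, 5.6, -1.5]
opening: 0.0114
grip_force: 12.0
```

Forces stay small; continuing the arc.

Call:
carry_out(commands=[[[0,-0.005,0.003],0,0],[[0,-0.006,0.003],0,0],[[0,-0.005,0.003],0,0],[[0,-0.005,0.003],0,0],[[0,-0.005,0.004],0,0],[[0,-0.004,0.004],0,0],[[0,-0.005,0.004],0,0],[[0,-0.004,0.004],0,0],[[0,-0.004,0.004],0,0],[[0,-0.004,0.005],0,0],[[0,-0.004,0.004],0,0],[[0,-0.003,0.005],0,0],[[0,0,0],0,0]])

```text
time: 68.2
tool_pos: [0.4125, 0.2568, 0.095]
tool_rot: [-3.14, 0.0, 1.475]
contact_force: [1.2, 5.2, -2.3]
opening: 0.0116
grip_force: 12.0
```

Call:
carry_out(commands=[[[0,-0.004,0.005],0,0],[[0,-0.003,0.005],0,0],[[0,-0.002,0.006],0,0],[[0,-0.003,0.005],0,0],[[0,-0.002,0.006],0,0],[[0,-0.003,0.005],0,0],[[0,-0.001,0.006],0,0],[[0,-0.002,0.006],0,0],[[0,-0.001,0.006],0,0],[[0,-0.001,0.005],0,0],[[0,-0.001,0.005],0,0],[[0,0,0.004],0,0],[[0,0,0],0,0]])

```text
time: 69.82
tool_pos: [0.3909, 0.2587, 0.032]
tool_rot: [3.141, 0.0, 1.475]
contact_force: [3.9, 2.6, 1.5]
opening: 0.0116
grip_force: 12.0
```

Call:
carry_out(commands=[[[0,0,0.002],0,0],[[0,0,0.001],0,0],[[0,0,0],0,0]])

```text
time: 70.2
tool_pos: [0.3909, 0.2587, 0.03]
tool_rot: [3.14, -0.0, 1.475]
contact_force: [0.7, 0.6, 14.5]
opening: 0.0115
grip_force: 12.0
```

Firm seat: the lid is shut. Releasing, backing straight up and parking clear of everything.

Call:
carry_out(commands=[[[0,0,0],0,0.3],[[0,0,0],0,0.3],[[0,0,0],0,0.3],[[0,0,-0.02],0,0.3],[[0,0,-0.04],0,0.3],[[0,0,-0.05],0,0.3],[[0,0,-0.06],0,0.3],[[0,0,-0.06],0,0.3],[[-0.06,0,0],0,0.3],[[-0.06,0,0],0,0.3],[[0,0,0],0,0.3],[[0,0,0],0,0.3]])

```text
time: 71.7
tool_pos: [0.3791, 0.1394, 0.2588]
tool_rot: [-3.141, -0.0, 1.474]
contact_force: [0.6, -0.2, 1.0]
opening: 0.0274
grip_force: 0.0
```

Run:
```python
from h import *
t=shot("top"); look(t,["lid_bar","bush1","short1","block","tin","cup","jar"]); s=shot("side"); look(s,["lid_bar","jar","cup"])
w=shot("wrist")
a=cv2.resize(s["pixels"][170:360,220:450],(484,400),interpolation=cv2.INTER_CUBIC); b=cv2.resize(t["pixels"][230:350,390-45:390+49],(313,400),interpolation=cv2.INTER_CUBIC)
cv2.imwrite("pics/fin.png",np.hstack([a,b])[:,:,::-1])
```

```text
lid_bar 0.82 [256. 336.] [0.3964 0.2569 0.046 ]
bush1 0.86 [392. 327.] [ 0.4064 -0.0301  0.036 ]
bush1 0.57 [387. 302.] [ 0.4591 -0.0222  0.036 ]
short1 0.68 [459. 300.] [ 0.4601 -0.1763  0.036 ]
short1 0.52 [464. 324.] [ 0.4087 -0.1841  0.036 ]
short1 0.22 [259. 275.] [0.5248 0.2505 0.036 ]
block 0.87 [388. 301.] [ 0.4587 -0.0301  0.    ]
tin 0.95 [454. 314.] [ 0.4274 -0.1735  0.    ]
cup 0.58 [388. 162.] [ 0.7713 -0.0414  0.    ]
jar 0.76 [232. 194.] [0.7101 0.3156 0.    ]
jar 0.44 [386. 276.] [ 0.5158 -0.028   0.    ]
jar 0.35 [390. 327.] [ 0.403  -0.0323  0.    ]
lid_bar 0.96 [387. 310.] [0.3921 0.2542 0.046 ]
lid_bar 0.24 [399. 248.] [0.4007 0.     0.046 ]
jar 0.58 [232. 314.] [0.7107 0.2976 0.    ]
cup 0.69 [353. 242.] [ 0.5273 -0.079   0.    ]
```

View pics/fin.png

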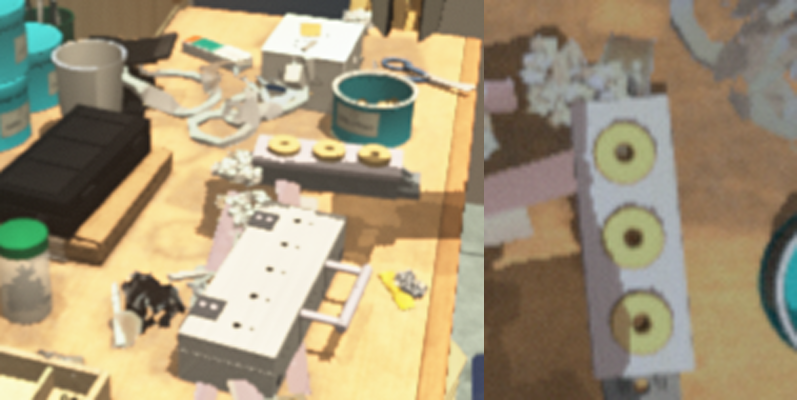

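The final picture shows the lid shut, three bushings seated flush in the block, both short castings in the tin, and the cup (90,80) and jar (22,270) upright.

```bash
python3 -c "
from cell import robot
print(robot.hand_in())"
```

```text
the job is handed in; nothing more can be done
None
```

The job is done and handed in at about 72 s: three sound bushings pressed home in the block, both short castings in the tin, the mould empty with its cover shut, and the cup and jar still standing.

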